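Make up a saucer display rail with clip-on plate rests

TASK

Make up the plate rail: first slide the brass rail along its saddles until its end is fully home against the jig's end stop. Then snap every plate rest that stands on the table down over the rail, one to a bay (any bays), and slide each along the rail until it butts against the saddle on its end-stop side. Leave the rail still home against the stop, and do not disturb the porcelain and other things standing about.

Things in the scene. Friction and masses are not known exactly. Their poses are not given: they have to be found in the camera images.
- jig: fixed assembly jig: base plate 80 mm wide (x), 430 long (y), 12 thick; five grey V saddles (14 mm thick in y, 51 wide, 60 tall) at y = +188, +94, 0, -94, -188 mm; steel end stop plate 70 mm tall at its +y end. Origin: on the table, midway along the saddles, z up. The rail lies in the saddles along y, axis 38 mm above the table; the 80 mm gaps between saddles are the four bays
- stop_face (a point): point on the end stop's inner face where the rail's axis meets it; axes as the jig's: the rail comes from -y and its +y end must touch here. 22 mm in +y from the centre of the nearest saddle
- bay0 (a point): centre of bay 0 on the rail's axis (the bay nearest the end stop); axes as the jig's. The saddle faces are at y = +40 and -40 mm from here; a rest that touches the +y one (stop side) has its origin at y = +10 mm
- bay1 (a point): centre of bay 1 on the rail's axis (next bay further from the stop); axes as the jig's. The saddle faces are at y = +40 and -40 mm from here; a rest that touches the +y one (stop side) has its origin at y = +10 mm
- bay2 (a point): centre of bay 2 on the rail's axis (next bay further from the stop); axes as the jig's. The saddle faces are at y = +40 and -40 mm from here; a rest that touches the +y one (stop side) has its origin at y = +10 mm
- bay3 (a point): centre of bay 3 on the rail's axis (the bay furthest from the stop); axes as the jig's. The saddle faces are at y = +40 and -40 mm from here; a rest that touches the +y one (stop side) has its origin at y = +10 mm
- rail: brass tube, 30 mm diameter, 430 long, about 450 g, loose in the saddles (slides with about 4 N). Origin: its middle, on its axis; y along it, +y end towards the stop (home: origin 215 mm from stop_face). Starts 20 to 40 mm short of the stop; its free -y end sticks out 25 mm past the last saddle when home, more before: push there
- rest0: plate rest, one of up to four alike (some may be absent: None): sprung steel saddle clip with a pale wooden slotted crest on top; 60 mm long (y), 50 wide (x; 62 over the feet), 83 tall, about 150 g; both halves alike. Stands upright on the table. Origin: the rail's axis once seated, z up; stands 24 mm above the table. Crest to grip: 22 mm wide (x), 60 long, z = +25 to +59 mm
- rest1: plate rest like rest0. In its frame: steel back plate z = +15 to +25 mm, crest above it; two sprung arms hinged under the back's edges hang to flat feet at z = -24 mm; their rolled lips at z = -10 mm leave a mouth of 22 mm that opens downward with a flared lead-in
- rest2: plate rest like rest0. Pressed straight down on the rail with about 10 to 18 N its arms spread and snap past the widest point; seated, its origin is on the rail's axis and its back plate bears on the rail
- rest3: plate rest like rest0. Once snapped on, it slides along the rail with about 2 to 8 N of friction and may drag the rail with it
- saucer_stand: bystander: brass slotted stand (90 x 100 mm) holding a blue-and-white saucer of 140 mm upright, 152 mm tall; origin at the underside
- teacup: bystander: squat celadon teacup, 84 mm wide, 55 mm tall; origin at the underside
- figurine: bystander: chipped white bisque figurine, 68 mm wide, 124 mm tall; origin at the underside
- cream_jug: bystander: small pewter cream jug, 68 mm wide, 77 mm tall; origin at the underside
- loupe: bystander: black steel loupe lying flat, 99 mm long, 16 mm tall; origin under its lens
- dish: bystander: small white dish, 96 mm wide, 18 mm tall; origin at the underside
Not all that is in view belongs to the job. What is shaped like the rest2 but purple or red is not meant. What is shaped like the rest1 but blue or turquoise is not meant.

How it is judged:
By the outcome, as a careful person would: the job done as asked, in the order asked, and still so for the second after the job is handed in, with the robot touching nothing.
Of rest0, rest1, rest2, rest3 only 3 to 4 are there at a start; the rules pass over those that are not, and their reading is None.
At some moment in a run one of rest0, rest1, rest2, rest3 may be knocked a few centimetres aside while the robot is not near it.
It also fails if it takes over 200 s, if anything falls off the work surface, if the arm or the gripper's body presses on something with over 40 N, if the wrist force passes 120 N, or if a joint passes its speed limit or range.

ROBOT

A 6-joint arm with a two-finger parallel gripper is mounted at the origin on the work surface. World frame = base frame: x ahead of the robot, y to its left, z up, the work surface at z = 0. Lengths are in m, angles in degrees, forces in N, time in s.
With the tool pointing down it reaches from about 0.3 to 0.75 m from the base axis. Payload 8.5 kg.
Tool frame: the origin (TCP) lies at the very end of the fingers, on their centre line; the grasp point (between the pads) lies 19 mm behind it; z points along the fingers, y is the direction in which the jaws open and shut (so a half turn about z gives the same grasp; the last joint's range is limited). The gripper opens to 85 mm and grips with 20 to 120 N. Pads are 22 mm wide; open, the fingers measure 114 mm over their backs; the gripper's body (76 mm by 85 mm) begins 54 mm behind the grasp point. The pads swing forward as they close: fully open they stand 13 mm farther back than shut.
Start: joints at [-79.716, 21.807, 74.336, -0, 83.858, -12.336], TCP at [0.212, -0.508, 0.195] pointing down, gripper open.
Joint ranges: [-178.18, 178.18], [-50.72, 133.34], [12.68, 142.11], [-81.47, 261.47], [9.98, 163.14], [-165.26, 165.26]. Speed limits (degrees/s): [136.94, 136.94, 180, 180, 180, 180].

INTERFACE

Orientations are given as a 3x3 rotation matrix whose columns are the frame's x, y, z axes.
In Python, from rig import env, vision, close_job, spotter gives the robot as it stands. The module is installed in compiled form; this text tells all that it offers.
- The arm moves only by the tool jog_arm, never from a script. Its argument "plan" is a list that holds one entry, the list of rows, each a list of 6 numbers: the shift along the tool's x, y, z in units of 40 mm (1.0 is 40 mm), then the turn, a rotation vector about the tool's x, y, z in units of 0.15 rad (1.0 is 0.15 rad). A call has 1 to 10 rows; each row shifts and turns the commanded pose from where the row before left it, along the tool's axes as they then stand; what a row does not reach is not made up. A row lasts 1/10 s, in which the tool goes at most 50 mm and 8.59 degrees, less where a joint would pass 70% of its speed; a pose out of reach is approached as far as the arm can. A call with a number of a shift or a turn outside -1 to 1 is refused whole. A call with a gripper value outside its range is refused whole. "grip" is the opening, from -1 (shut) to 1 (fully open), set as the call begins (left out, the last holds). The fingers move at their own pace and stop on an object; "squeeze" is the grip in N (left out, the last holds). Time passes only in rows, so rows that do not move let the fingers close. It gives the time, the measured TCP pose, the force and the opening at its end, in the units of the state.
- env.observe(): the state, without advancing time (a new reading comes with each control period).
- vision.get_image(name): name is "scene" or "top" or "wrist"; returns (picture, depth): 400x640x3 uint8, red, green, blue; 400x640 float32, m along the optical axis (not along the pixel's ray), 0 where there is no reading.
- vision.camera_info(name): a dict with "fx", "fy", "cx", "cy" (pixels), "k1" (the pictures are not rectified: a ray, as slopes to the right and down, at radius r is drawn at 1 + k1 r^2 times it, then the intrinsics apply), "rvec" (rotation vector, rad) and "tvec" (3), from world to camera coordinates, as OpenCV has them. Camera axes: x right, y down, z forward; pixel columns grow to the right and rows downward; lengths in m; the calibration is good to about 2 mm. A picture is of the moment at which its call begins: read the wrist's pose just before it. camera_info takes no time and is no camera call; for the wrist camera it gives the pose at the moment of the call.
- close_job(): hands the job in, once; it reports no verdict.
Trained networks look in the newest picture that a camera, given by its name, has taken for a name from the list of things; names that differ only in an ending like _2 or _b are one class to them, and where a whole thing is asked for, a point or a joint stands for the part that bears it (a point fixed in the world has none). Each returns a list of dicts, best first, with "score" (0 to 1); they miss things now and then, are a little off and sometimes report something else, mostly with a low value. They report only what shows in the picture. A call takes as long as a camera call. They do not tell look-alikes from the thing itself.
- spotter.trace(camera, query): "pixels" (400x640 bool, what is visible of it) and "rect" ([left, top, right, bottom] in pixels, round what is visible of it).
The state is a dict: "time_s": time; "q": joint angles; "qvel": joint speeds; "joint_efforts": joint torques, N m; "position": TCP position; "tool_rot": TCP orientation; "ft_force": force on the tool from outside, world axes, zero at the start; "wrist_torque": the same for the moment, N m; "grip_width": finger opening in m.
Only numpy, scipy, OpenCV 4.12 (cv2) and the standard library are available. Lean on these libraries where they do the work, as an engineer would, in place of code of your own. Each camera call takes 0.05 s, during which the arm holds its last target.

## Working session

There is one attempt and no reset: what is moved stays moved. The work goes in short steps, Python scripts to look and compute and a tool call to move; the robot and the scene stay as the last step left them, time stands still between calls to the robot, and variables do not carry over. Pictures are saved under pics/ and viewed, and the job is handed in when it is done.

Besides the shell and the picture viewer there is one more tool, called after "Request:" as name(argument=value, ...), one argument or row to a line, values as JSON. jog_arm: Moves the arm, as the interface text tells. Its arguments: {"type":"object","properties":{"plan":{"type":"array"},"grip":{"type":"number"},"squeeze":{"type":"number"}},"required":["plan"]}

```bash
ls; mkdir -p pics
cat > h.py <<'E'
import numpy as np,cv2
from rig import env,vision,close_job,spotter
def look(cam,fn=None):
    im,d=vision.get_image(cam)
    if fn: cv2.imwrite('pics/'+fn,im[:,:,::-1])
    return im,d
def pts(cam,d,us,vs):
    c=vision.camera_info(cam)
    K=np.array([[c['fx'],0,c['cx']],[0,c['fy'],c['cy']],[0,0,1.]])
    p=cv2.undistortPoints(np.stack([us,vs],-1).astype(np.float64).reshape(-1,1,2),K,np.array([c['k1'],0,0,0,0.])).reshape(-1,2)
    z=d[vs.astype(int),us.astype(int)]
    P=np.c_[p*z[:,None],z]
    R=cv2.Rodrigues(np.array(c['rvec'],float))[0]
    return (P-np.array(c['tvec']).ravel())@R
def cloud(cam,d):
    vs,us=np.mgrid[0:400,0:640]
    P=pts(cam,d,us.ravel(),vs.ravel()); 
    P[d.ravel()==0]=np.nan
    return P.reshape(400,640,3)
def st():
    s=env.observe()
    print('t',round(s['time_s'],2),'pos',np.round(s['position'],4),'f',np.round(s['ft_force'],1),'g',round(s['grip_width'],4))
    print(np.round(s['tool_rot'],3).tolist(), np.round(s['q'],1))
    return s
E
python3 - <<'E'
from h import *
st()
for c in ['scene','top','wrist']:
    im,d=look(c,c+'0.png'); i=vision.camera_info(c); print(c,{k:np.round(v,3).tolist() for k,v in i.items()},d.min(),d.max())
    np.savez(f'{c}0.npz',im=im,d=d)
E
```

```text
pics
t 0.0 pos [ 0.2115 -0.5073  0.1939] f [ 0.4  0.4 -0.7] g 0.0853
[[0.923, 0.385, -0.0], [0.385, -0.923, 0.002], [0.0, -0.002, -1.0]] [-79.7  21.8  74.4  -0.   83.9 -12.3]
scene {'fx': 405.119, 'fy': 405.119, 'cx': 319.134, 'cy': 203.794, 'k1': -0.106, 'rvec': [0.884, 2.602, -0.987], 'tvec': [0.403, -0.227, 1.555]} 0.0 3.99954
top {'fx': 368.43, 'fy': 368.43, 'cx': 314.685, 'cy': 204.1, 'k1': -0.04, 'rvec': [2.179, -2.186, 0.071], 'tvec': [0.017, 0.555, 1.001]} 0.0 1.8857006
wrist {'fx': 322.217, 'fy': 322.217, 'cx': 316.15, 'cy': 196.905, 'k1': 0.009, 'rvec': [-2.393, 1.595, 0.249], 'tvec': [-0.55, -0.039, 0.38]} 0.0 1.1599927
```

View pics/top0.png

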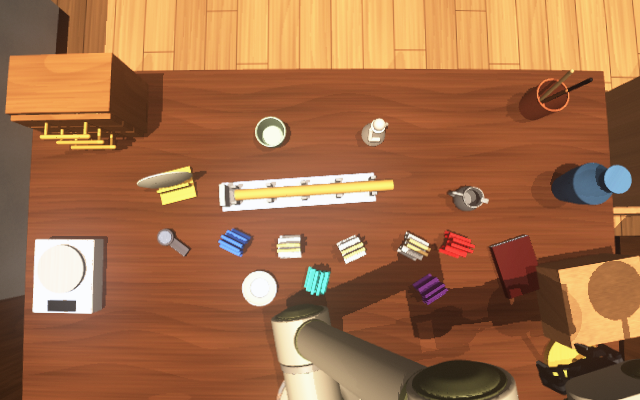

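View pics/scene0.png

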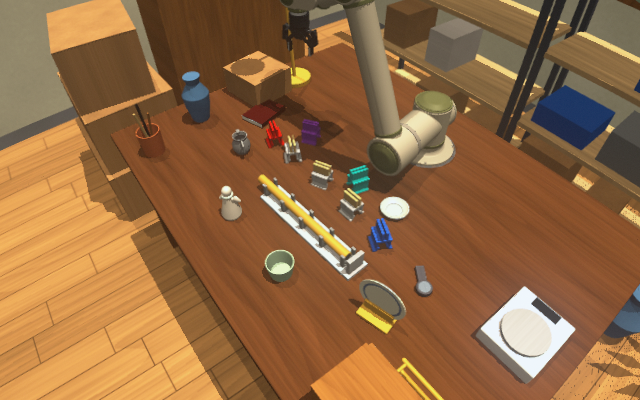

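Run:
```python
from h import *
im,d=look('top')
P=cloud('top',d)
np.save('P.npy',P)
for q in ['rest0','rail','jig','saucer_stand','teacup','figurine','cream_jug','loupe','dish']:
    for r in spotter.trace('top',q):
        if r['score']<.2: continue
        m=r['pixels']; X=P[m]; X=X[~np.isnan(X[:,0])]
        hi=X[X[:,2]>np.nanpercentile(X[:,2],97)-0.006]
        rc=cv2.minAreaRect((hi[:,:2]*1000).astype(np.float32))
        print(q,round(r['score'],2),np.round(r['rect']).tolist(),m.sum(),'min',np.round(X.min(0),3),'max',np.round(X.max(0),3),'top rect',np.round(rc[0],1),np.round(rc[1],1),round(rc[2],1),im[m].mean(0).round())
```

```text
rest0 0.96 [305.0, 269.0, 327.0, 294.0] 489 min [ 0.311 -0.024 -0.002] max [0.382 0.045 0.086] top rect [348.8  10.3] [22. 55.] 76.4 [111. 225. 212.]
rest0 0.91 [414.0, 276.0, 444.0, 305.0] 586 min [ 0.283 -0.346 -0.002] max [ 0.36  -0.259  0.087] top rect [ 321.6 -294.6] [22.7 58.3] 31.8 [95. 45. 90.]
rest0 0.86 [399.0, 234.0, 430.0, 257.0] 521 min [ 0.402 -0.304 -0.005] max [ 0.472 -0.216  0.086] top rect [ 440.1 -252.1] [57.8 21.1] 63.3 [195. 178. 145.]
rest0 0.84 [217.0, 232.0, 251.0, 256.0] 520 min [ 0.414  0.198 -0.003] max [0.487 0.279 0.09 ] top rect [450.1 234.4] [58.8 20. ] 63.5 [ 99. 132. 194.]
rest0 0.73 [440.0, 228.0, 475.0, 258.0] 562 min [ 0.406 -0.412 -0.001] max [ 0.479 -0.33   0.087] top rect [ 444.3 -366.4] [58.  22.4] 70.7 [215.  58.  48.]
rest0 0.67 [275.0, 237.0, 301.0, 260.0] 506 min [ 0.406  0.054 -0.004] max [0.47  0.121 0.086] top rect [437.5  83.9] [57.2 20.9] 89.9 [229. 223. 198.]
rest0 0.64 [338.0, 238.0, 366.0, 266.0] 499 min [ 0.391 -0.117 -0.003] max [ 0.467 -0.047  0.088] top rect [429.1 -82.3] [22.1 57.7] 23.8 [221. 216. 188.]
rail 0.6 [234.0, 180.0,
[... 1304 characters left out ...]
.003] max [0.49  0.454 0.022] top rect [449.1 414.8] [94.1 44. ] 43.7 [157. 142. 140.]
loupe 0.56 [220.0, 173.0, 377.0, 215.0] 2754 min [ 0.537 -0.154 -0.003] max [0.64  0.275 0.075] top rect [584.5 108.8] [ 56.1 320.8] 2.3 [233. 230. 228.]
loupe 0.44 [448.0, 185.0, 490.0, 208.0] 698 min [ 0.534 -0.478 -0.006] max [ 0.607 -0.35   0.078] top rect [ 567.4 -405.8] [62.6 56.4] 34.7 [138. 118. 103.]
dish 0.72 [219.0, 171.0, 375.0, 214.0] 2924 min [ 0.537 -0.154 -0.004] max [0.645 0.282 0.075] top rect [584.5 109. ] [ 56.1 321.3] 2.3 [232. 229. 226.]
dish 0.63 [245.0, 272.0, 276.0, 306.0] 912 min [ 0.279  0.124 -0.   ] max [0.369 0.216 0.025] top rect [324.  169.8] [90.8 91.5] 0.2 [249. 250. 244.]
```

Run:
```python
from h import *
P=np.load('P.npy'); im=np.load('top0.npz')['im']
X=P.reshape(-1,3); C=im.reshape(-1,3).astype(int)
roi=(X[:,0]>.53)&(X[:,0]<.66)&(X[:,1]>-.21)&(X[:,1]<.29)
yel=roi&(C[:,0]-C[:,2]>70)&(X[:,2]>.03)
Y=X[yel]; rc=cv2.minAreaRect((Y[:,:2]*1000).astype(np.float32)); print('rail',rc, Y[:,2].max())
r=Y[Y[:,2]>.048]; 
v,_,x0,y0=cv2.fitLine((r[:,:2]).astype(np.float32),cv2.DIST_HUBER,0,.01,.01).ravel()[[0,0,2,3]]
f=cv2.fitLine((r[:,:2]).astype(np.float32),cv2.DIST_HUBER,0,.01,.01).ravel(); print('line',f,'ang from y',np.degrees(np.arctan2(f[0],f[1])))
b=X[roi&(X[:,2]>.006)&(X[:,2]<.018)]
print('base',cv2.minAreaRect((b[:,:2]*1000).astype(np.float32)),np.median(b[:,2]))
u=np.array([f[0],f[1]]); u*=np.sign(u[1]); n=np.array([u[1],-u[0]])
o=f[2:4]
def pr(m,name):
    Q=X[m][:,:2]-o; print(name,m.sum(),'along',np.round([(Q@u).min(),(Q@u).max()],4),'across',np.round([(Q@n).min(),(Q@n).max()],4))
pr(yel,'rail')
top=roi&(X[:,2]>.056)
A=(X[top][:,:2]-o)@u; h,e=np.histogram(A,bins=np.arange(-.25,.3,.004)); print([(round(a,3),k) for a,k in zip(e,h) if k])
pr(roi&(X[:,2]>.064),'stop'); pr(roi&(X[:,2]>.006)&(X[:,2]<.018),'base'); print(o)
```

```text
rail ((592.6744995117188, 37.0177001953125), (40.162715911865234, 468.05706787109375), 4.764007568359375) 0.07112220757750146
line [ 0.06290638 -0.99801946  0.592879    0.01986085] ang from y 176.39334
base ((590.581298828125, 62.2069091796875), (80.91837310791016, 430.0594482421875), 3.6804211139678955) 0.011884767900335887
rail 1657 along [-0.217   0.2507] across [-0.0239  0.0171]
[(np.float64(-0.182), np.int64(1)), (np.float64(-0.17), np.int64(6)), (np.float64(-0.166), np.int64(13)), (np.float64(-0.162), np.int64(7)), (np.float64(-0.158), np.int64(8)), (np.float64(-0.138), np.int64(2)), (np.float64(-0.134), np.int64(1)), (np.float64(-0.078), np.int64(4)), (np.float64(-0.074), np.int64(6)), (np.float64(-0.07), np.int64(12)), (np.float64(-0.066), np.int64(9)), (np.float64(-0.062), np.int64(2)), (np.float64(-0.054), np.int64(1)), (np.float64(-0.026), np.int64(1)), (np.float64(-0.022), np.int64(1)), (np.float64(0.018), np.int64(10)), (np.float64(0.022), np.int64(8)), (np.float64(0.026), np.int64(10)), (np.float64(0.03), np.int64(3)), (np.float64(0.038), np.int64(2)), (np.float64(0.05), np.int64(1)), (np.float64(0.11), np.int64(6)), (np.float64(0.114), np.int64(6)), (np.float64(0.118), np.int64(11)), (np.float64(0.122), np.int64(6)), (np.float64(0.126), np.int64(5)), (np.float64(0.202), np.int64(1)), (np.float64(0.206), np.int64(11)), (np.float64(0.21), np.int64(10)), (np.float64(0.214), np.int64(11)), (np.float64(0.218), np.int64(6)), (np.float64(0.234), np.int64(42)), (np.float64(0.238), np.int64(36)), (np.float64(0.242), np.int64(33)), (np.float64(0.246), np.int64(31)), (np.float64(0.25), np.int64(1))]
stop 127 along [0.0243 0.2507] across [-0.0276  0.0293]
base 2377 along [-0.1727  0.2574] across [-0.0402  0.0408]
[0.592879   0.01986085]
```

View pics/wrist0.png

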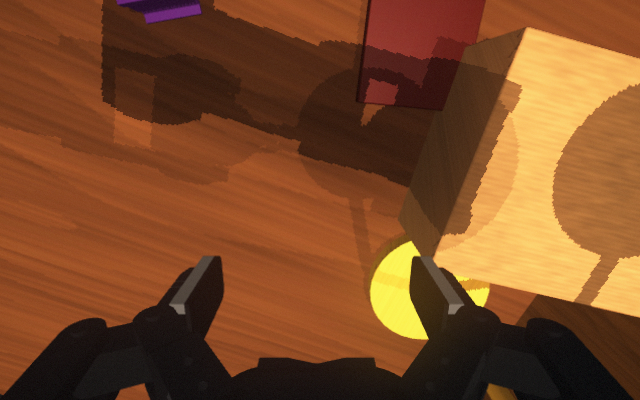

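```bash
cat >> h.py <<'E'
U=np.array([-.0629,.998,0]); N=np.array([.998,.0629,0]); J=np.array([.5914,.0433,0])
def jig(x,y,z): return J+N*x+U*y+np.array([0,0,z])
def plan(p,yaw=None,show=True):
    s=st(); R=np.array(s['tool_rot']); d=R.T@(np.array(p)-s['position'])
    cy=np.degrees(np.arctan2(R[1,1],R[0,1]))
    tgt=np.eye(3)
    if yaw is not None:
        a=np.radians(yaw); T=np.array([[-np.sin(a),np.cos(a),0],[np.cos(a),np.sin(a),0],[0,0,-1]]); T[:,1]=[np.cos(a),np.sin(a),0]; T[:,0]=np.cross(T[:,1],T[:,2])
        rv=cv2.Rodrigues(R.T@T)[0].ravel(); print('turn units',np.round(rv/.15,3))
        print('shift units AFTER turn',np.round(T.T@(np.array(p)-s['position'])/.04,3))
    print('yaw',round(cy,2),'shift units',np.round(d/.04,3))
E
python3 - <<'E'
from h import *
p=jig(0,-.0235-.217-.031,.19); print(p); plan(p,3.6)
E
```

```text
[ 0.60847735 -0.227657    0.19      ]
t 0.65 pos [ 0.2115 -0.5077  0.1945] f [-0.5  0.3  0.1] g 0.0852
[[0.923, 0.385, 0.0], [0.385, -0.923, 0.0], [0.0, -0.0, -1.0]] [-79.7  21.8  74.3   0.   83.9 -12.3]
turn units [-0.    -0.    -8.259]
shift units AFTER turn [ 6.364 10.343  0.113]
yaw -67.38 shift units [11.853 -2.645  0.113]
```

Request:
jog_arm(
  plan=[
    [[0,0,0,0,0,-0.9177],[0,0,0,0,0,-0.9177],[0,0,0,0,0,-0.9177],[0,0,0,0,0,-0.9177],[0,0,0,0,0,-0.9177],[0,0,0,0,0,-0.9177],[0,0,0,0,0,-0.9177],[0,0,0,0,0,-0.9177],[0,0,0,0,0,-0.9177],[0,0,0,0,0,0]],
  ],
  grip=-1,
)

```text
time_s: 1.65
position: [0.2115, -0.5077, 0.1945]
tool_rot: [[-0.064, 0.998, 0.0], [0.998, 0.064, -0.0], [-0.0, 0.0, -1.0]]
ft_force: [-0.8, -0.5, -0.2]
grip_width: -0.0002
```

Request:
jog_arm(
  plan=[
    [[0.6364,0.9,0,0,0,0],[0.6364,0.9,0,0,0,0],[0.6364,0.9,0,0,0,0],[0.6364,0.9,0,0,0,0],[0.6364,0.9,0,0,0,0],[0.6364,0.9,0,0,0,0],[0.6364,0.9,0,0,0,0],[0.6364,0.9,0,0,0,0],[0.6364,0.9,0,0,0,0],[0.6364,0.9,0,0,0,0]],
  ],
)

```text
time_s: 2.65
position: [0.5561, -0.2296, 0.1946]
tool_rot: [[-0.059, 0.998, 0.0], [0.998, 0.059, -0.0], [-0.0, 0.0, -1.0]]
ft_force: [-0.2, -1.3, -0.3]
grip_width: -0.0002
```

Run:
```python
from h import *
p=jig(0,-.0235-.217-.031,.19); plan(p,3.6)
```

```text
t 2.65 pos [ 0.5561 -0.2296  0.1946] f [-0.2 -1.3 -0.3] g -0.0002
[[-0.059, 0.998, 0.0], [0.998, 0.059, -0.0], [-0.0, 0.0, -1.0]] [-33.7  27.1  65.6  -0.   87.3 -37.1]
turn units [ 0.001  0.001 -0.028]
shift units AFTER turn [-0.033  1.309  0.115]
yaw 3.36 shift units [-0.028  1.31   0.115]
```

Request:
jog_arm(
  plan=[
    [[0,0.655,0,0,0,0],[0,0.655,0,0,0,-0.02],[0,0,0,0,0,0],[0,0,0,0,0,0]],
  ],
)

```text
time_s: 3.05
position: [0.607, -0.2275, 0.194]
tool_rot: [[-0.064, 0.998, -0.001], [0.998, 0.064, 0.0], [0.0, -0.001, -1.0]]
ft_force: [0.1, -0.2, -0.1]
grip_width: -0.0001
```

Run:
```python
from h import *
st()
im,d=look('wrist','w1.png'); np.savez('w1.npz',im=im,d=d)
P=cloud('wrist',d)
X=P.reshape(-1,3); C=im.reshape(-1,3).astype(int)
ok=~np.isnan(X[:,0])&(X[:,0]>.53)&(X[:,0]<.68)&(X[:,1]>-.25)&(X[:,1]<.3)
y=ok&(C[:,0]-C[:,2]>70)&(X[:,2]>.03)&(X[:,2]<.06)
Q=X[y]; S=(Q-J)@U; T=(Q-J)@N
for a in np.arange(-.26,.2,.02):
    m=(S>a)&(S<a+.02)
    if m.sum()>20: print(round(a,2),m.sum(),'zmax',round(np.percentile(Q[m,2],98),4),'mid',round((T[m].min()+T[m].max())/2,4), 'top mid',round(np.median(T[m&(Q[:,2]>.05)]),4))
print(S.min(),np.percentile(S,1))
```

```text
t 3.05 pos [ 0.607  -0.2275  0.194 ] f [ 0.1 -0.2 -0.1] g -0.0001
[[-0.064, 0.998, -0.001], [0.998, 0.064, 0.0], [0.0, -0.001, -1.0]] [-31.   32.1  56.9  -0.   91.  -34.6]
-0.26 65 zmax 0.0534 mid 0.0015 top mid 0.0021
-0.24 591 zmax 0.0538 mid 0.002 top mid 0.0015
-0.22 632 zmax 0.0539 mid 0.0021 top mid 0.0015
-0.2 661 zmax 0.0539 mid 0.0014 top mid 0.0023
-0.18 692 zmax 0.0542 mid 0.0013 top mid 0.0022
-0.16 747 zmax 0.0541 mid 0.0013 top mid 0.0012
-0.14 774 zmax 0.054 mid 0.0012 top mid 0.002
-0.12 217 zmax 0.0542 mid 0.0016 top mid 0.0011
-0.24288604282698587 -0.240852928823506
```

View pics/w1.png

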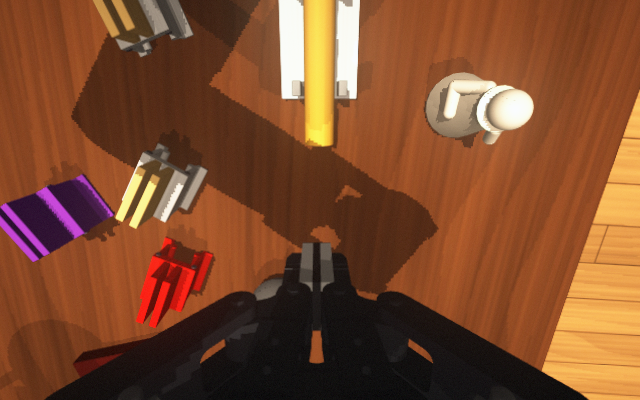

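Request:
jog_arm(
  plan=[
    [[0,0.075,0.8,0,0,0],[0,0,0.8,0,0,0],[0,0,0.8,0,0,0],[0,0,0.8,0,0,0],[0,0,0.85,0,0,0],[0,0,0,0,0,0],[0,0,0,0,0,0]],
  ],
)

```text
time_s: 3.8
position: [0.6099, -0.2281, 0.0337]
tool_rot: [[-0.064, 0.998, 0.0], [0.998, 0.064, -0.0], [-0.0, 0.0, -1.0]]
ft_force: [0.3, -0.2, 0.6]
grip_width: -0.0002
```

Request:
jog_arm(
  plan=[
    [[0.15,0,0,0,0,0],[0.15,0,0,0,0,0],[0.1,0,0,0,0,0],[0.05,0,0,0,0,0],[0.05,0,0,0,0,0],[0.05,0,0,0,0,0],[0.05,0,0,0,0,0],[0.05,0,0,0,0,0],[0.05,0,0,0,0,0]],
  ],
)

```text
time_s: 4.7
position: [0.6082, -0.1995, 0.0325]
tool_rot: [[-0.066, 0.998, -0.0], [0.998, 0.066, 0.0], [0.0, -0.0, -1.0]]
ft_force: [0.0, -0.4, -0.0]
grip_width: 0.0002
```

Request:
jog_arm(
  plan=[
    [[0.05,0,0,0,0,0],[0.05,0,0,0,0,0]],
  ],
)

```text
time_s: 4.9
position: [0.608, -0.1954, 0.0325]
tool_rot: [[-0.066, 0.998, -0.0], [0.998, 0.066, 0.0], [0.0, -0.0, -1.0]]
ft_force: [0.8, -0.2, -0.0]
grip_width: -0.0002
```

Run:
```python
from h import *
st()
look('wrist','w2.png')
```

```text
t 4.9 pos [ 0.608  -0.1954  0.0325] f [ 0.8 -0.2 -0. ] g -0.0002
[[-0.066, 0.998, -0.0], [0.998, 0.066, 0.0], [0.0, -0.0, -1.0]] [-28.4  38.9  72.1   0.   69.1 -32.2]
```

View pics/w2.png

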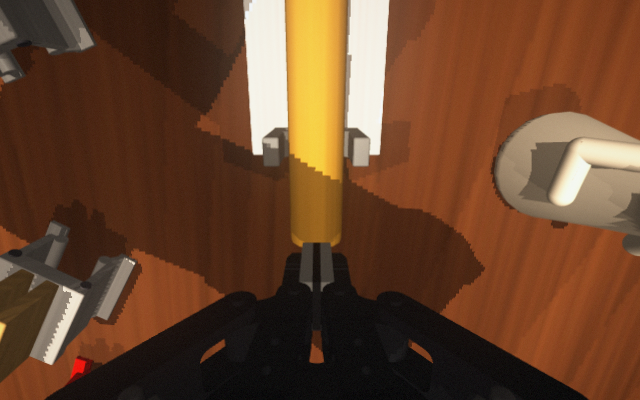

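```bash
cat >> h.py <<'E'
def railend(cam='wrist'):
    im,d=look(cam); P=cloud(cam,d); X=P.reshape(-1,3); C=im.reshape(-1,3).astype(int)
    m=(np.abs((X-J)@N)<.012)&(C[:,0]-C[:,2]>50)&(X[:,2]>.045)&(X[:,2]<.058)
    S=(X[m]-J)@U; print(cam,'rail s min,max',np.round(np.percentile(S,[0,.5,99.5,100]),4), m.sum())
E
python3 - <<'E'
from h import *
railend('wrist'); railend('top')
E
```

```text
wrist rail s min,max [-0.2424 -0.2392 -0.1225 -0.1214] 11132
top rail s min,max [-0.1986 -0.1916  0.1885  0.19  ] 1220
```

Run:
```python
from h import *
im=cv2.imread('pics/w2.png'); cv2.imwrite('pics/w2z.png',cv2.resize(im[190:330,240:400],(800,700),interpolation=cv2.INTER_NEAREST)[:600])
im,d=look('wrist'); P=cloud('wrist',d)
for v in range(225,290,5): p=P[v,307]; q=P[v,326]; print(v,np.round([(p-J)@U,(p-J)@N,p[2]],4),np.round([(q-J)@U,(q-J)@N,q[2]],4))
```

```text
225 [-0.2286 -0.0027  0.0519] [-0.2283  0.0075  0.0525]
230 [-0.2316 -0.0027  0.0517] [-0.2315  0.0076  0.0518]
235 [-0.2342 -0.0027  0.0523] [-0.2342  0.0076  0.0523]
240 [-0.2368 -0.0027  0.053 ] [-0.2374  0.0076  0.0518]
245 [-0.2285 -0.002   0.0761] [-0.2277  0.0068  0.0777]
250 [-0.2285 -0.0019  0.0811] [-0.2283  0.0067  0.0814]
255 [-0.2282 -0.0017  0.0864] [-0.2285  0.0065  0.0859]
260 [-0.2283 -0.0016  0.0907] [-0.2277  0.0063  0.0917]
265 [-0.2279 -0.0015  0.0955] [-0.2285  0.0063  0.0945]
270 [-0.2274 -0.0014  0.1003] [-0.2286  0.0062  0.0981]
275 [-0.2285 -0.0013  0.1021] [-0.2288  0.0061  0.1016]
280 [-0.2284 -0.0012  0.1058] [-0.2276  0.0059  0.107 ]
285 [-0.2276 -0.0011  0.1103] [-0.2269  0.0058  0.1115]
```

View pics/w2z.png

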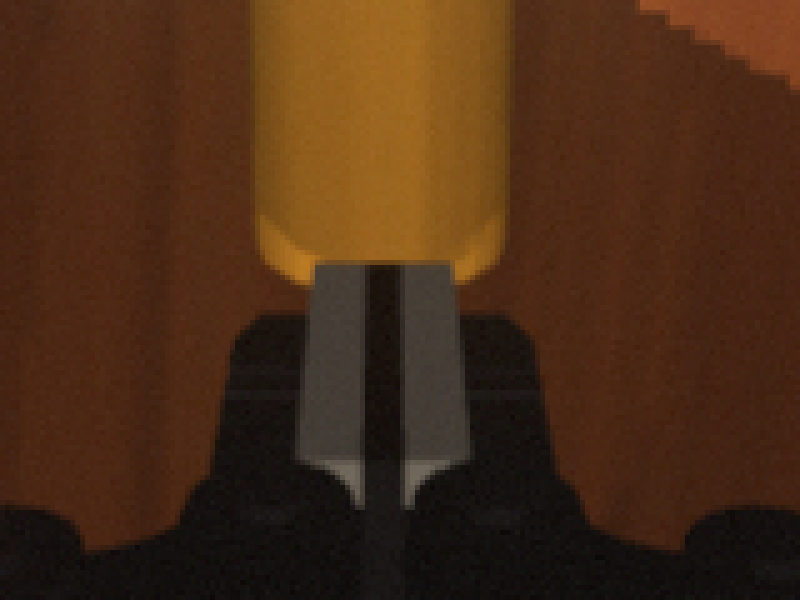

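```bash
python3 - <<'E'
from h import *
im,d=look('wrist'); P=cloud('wrist',d); s=env.observe(); R=np.array(s['tool_rot']); p=np.array(s['position'])
c=vision.camera_info('wrist'); Rc=cv2.Rodrigues(np.array(c['rvec']))[0]; cam=-Rc.T@np.array(c['tvec']).ravel()
print('cam in tool',np.round(R.T@(cam-p),4), 'axis in tool',np.round(R.T@Rc[2],3))
T=(P-p)@R
for v in [243,244,246,250,260,280,300]:
    print(v,[np.round(T[v,u],4).tolist() for u in (290,307,312)])
E
python3 - <<'E'
from h import *
im,d=look('scene','s2.png'); cv2.imwrite('pics/s2z.png',cv2.resize(im[140:260,200:330,::-1],(650,600),interpolation=cv2.INTER_CUBIC))
E
```

```text
cam in tool [ 0.0777  0.0007 -0.1795] axis in tool [-0.304  0.     0.953]
243 [[-0.0247, -0.0182, 0.0322], [0.0114, -0.0036, -0.0424], [0.0116, -0.0012, -0.0429]]
244 [[-0.0255, -0.0182, 0.0322], [0.0111, -0.0036, -0.0429], [0.0113, -0.0012, -0.0433]]
246 [[-0.0272, -0.0183, 0.0325], [0.0108, -0.0035, -0.0444], [0.0111, -0.0012, -0.0449]]
250 [[-0.0305, -0.0183, 0.0327], [0.0105, -0.0034, -0.0478], [0.011, -0.0012, -0.0487]]
260 [[0.0069, -0.011, -0.0504], [0.0113, -0.0031, -0.0585], [0.0108, -0.0011, -0.0576]]
280 [[0.0071, -0.0097, -0.0671], [0.0105, -0.0028, -0.0725], [0.0108, -0.0009, -0.0729]]
300 [[0.012, -0.0081, -0.0871], [0.0113, -0.0024, -0.086], [0.0071, -0.0008, -0.0802]]
```

View pics/s2z.png

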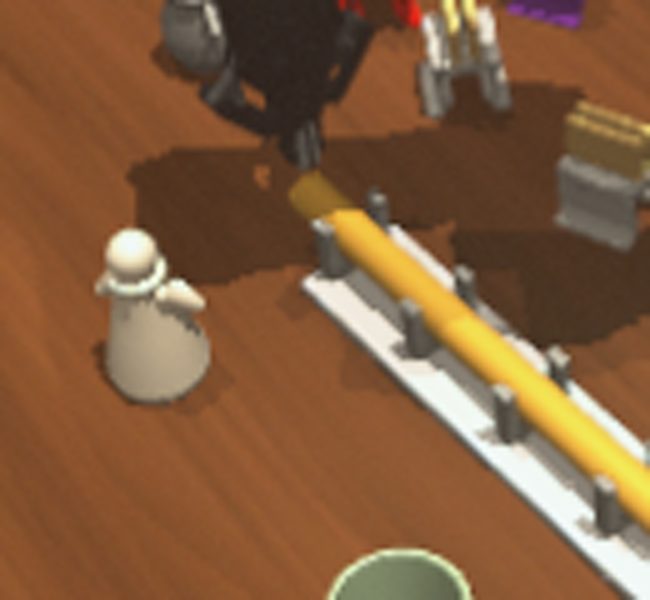

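Run:
```python
from h import *
im,d=look('scene'); P=cloud('scene',d)
s=env.observe();p=np.array(s['position'])
m=(np.linalg.norm(P[:,:,:2]-p[:2],axis=2)<.05)&(P[:,:,2]>.02)&(P[:,:,2]<.25)
Q=P[m];C=im[m]
for z in np.arange(.02,.2,.01):
    k=(Q[:,2]>z)&(Q[:,2]<=z+.01)
    if k.any(): print(round(z,3),k.sum(),'s',np.round([((Q[k]-J)@U).min(),((Q[k]-J)@U).max()],3),'n',np.round([((Q[k]-J)@N).min(),((Q[k]-J)@N).max()],3),C[k].mean(0).round())
```

```text
0.03 7 s [-0.237 -0.215] n [0.014 0.017] [117.  88.  45.]
0.04 38 s [-0.242 -0.192] n [-0.011  0.024] [137.  99.  42.]
0.05 50 s [-0.239 -0.19 ] n [-0.007  0.015] [150. 110.  45.]
0.07 9 s [-0.238 -0.225] n [-0.002  0.014] [72. 60. 52.]
0.08 23 s [-0.242 -0.225] n [-0.012  0.015] [69. 58. 49.]
0.09 22 s [-0.246 -0.225] n [-0.01   0.016] [65. 54. 45.]
0.1 12 s [-0.234 -0.226] n [-0.003  0.015] [63. 55. 48.]
0.11 31 s [-0.234 -0.223] n [-0.034  0.033] [56. 42. 33.]
0.12 61 s [-0.25  -0.222] n [-0.041  0.039] [54. 41. 33.]
0.13 49 s [-0.247 -0.219] n [-0.046  0.046] [52. 40. 33.]
0.14 49 s [-0.239 -0.218] n [-0.045  0.049] [49. 39. 33.]
0.15 48 s [-0.235 -0.219] n [-0.045  0.049] [53. 43. 36.]
0.16 53 s [-0.238 -0.218] n [-0.047  0.049] [52. 42. 35.]
0.17 64 s [-0.246 -0.216] n [-0.038  0.05 ] [53. 42. 36.]
0.18 25 s [-0.244 -0.225] n [-0.035  0.044] [50. 40. 33.]
0.19 22 s [-0.24 -0.2 ] n [-0.022  0.043] [49. 38. 32.]
```

Request:
jog_arm(
  plan=[
    [[-0.4,0,0,0,0,0],[-0.35,0,0,0,0,0],[0,0,0,0,0,0],[0,0,0.4,0,0,0],[0,0,0.4,0,0,0],[0,0,0.35,0,0,0],[0,0,0,0,0,0],[0,0,0,0,0,0]],
  ],
)

```text
time_s: 6.05
position: [0.6101, -0.2256, -0.0133]
tool_rot: [[-0.066, 0.998, -0.0], [0.998, 0.066, 0.0], [0.0, -0.0, -1.0]]
ft_force: [-0.2, 0.5, 0.8]
grip_width: -0.0002
```

Request:
jog_arm(
  plan=[
    [[0.15,0,0,0,0,0],[0.15,0,0,0,0,0],[0.1,0,0,0,0,0],[0.05,0,0,0,0,0],[0.05,0,0,0,0,0],[0.05,0,0,0,0,0]],
  ],
)

```text
time_s: 6.65
position: [0.6089, -0.2045, -0.0129]
tool_rot: [[-0.066, 0.998, 0.001], [0.998, 0.066, -0.002], [-0.002, 0.001, -1.0]]
ft_force: [-1.1, -5.6, 1.1]
grip_width: -0.0004
```

Run:
```python
from h import *
st()
im,d=look('wrist','w3.png'); railend('wrist')
```

```text
t 6.65 pos [ 0.6089 -0.2045 -0.0129] f [-1.1 -5.6  1.1] g -0.0004
[[-0.066, 0.998, 0.001], [0.998, 0.066, -0.002], [-0.002, 0.001, -1.0]] [-29.1  42.2  73.8  -0.1  63.9 -32.8]
wrist rail s min,max [-0.2375 -0.2361 -0.1424 -0.1408] 16715
```

View pics/w3.png

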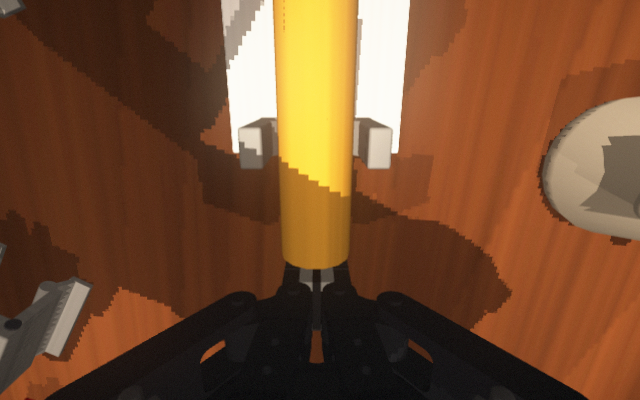

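Request:
jog_arm(
  plan=[
    [[0.05,0,0,0,0,0],[0.05,0,0,0,0,0],[0.05,0,0,0,0,0],[0.05,0,0,0,0,0],[0.05,0,0,0,0,0],[0.05,0,0,0,0,0],[0.05,0,0,0,0,0]],
  ],
)

```text
time_s: 7.45
position: [0.608, -0.1906, -0.0129]
tool_rot: [[-0.065, 0.998, 0.001], [0.998, 0.065, -0.002], [-0.002, 0.001, -1.0]]
ft_force: [-0.9, -6.0, 3.8]
grip_width: 0.0003
```

Request:
jog_arm(
  plan=[
    [[0.03,0,0,0,0,0]],
  ],
)

```text
time_s: 7.55
position: [0.6079, -0.1893, -0.013]
tool_rot: [[-0.066, 0.998, 0.001], [0.998, 0.066, -0.002], [-0.002, 0.001, -1.0]]
ft_force: [-0.2, -7.0, 3.2]
grip_width: 0.0001
```

Request:
jog_arm(
  plan=[
    [[0.03,0,0,0,0,0]],
  ],
)

```text
time_s: 7.65
position: [0.6078, -0.1882, -0.0129]
tool_rot: [[-0.066, 0.998, 0.001], [0.998, 0.066, -0.002], [-0.002, 0.001, -1.0]]
ft_force: [-0.6, -7.0, 2.9]
grip_width: 0.0001
```

Request:
jog_arm(
  plan=[
    [[0.03,0,0,0,0,0]],
  ],
)

```text
time_s: 7.75
position: [0.6078, -0.1871, -0.0129]
tool_rot: [[-0.066, 0.998, 0.001], [0.998, 0.066, -0.002], [-0.002, 0.001, -1.0]]
ft_force: [-0.2, -11.8, 2.0]
grip_width: 0.0002
```

Request:
jog_arm(
  plan=[
    [[0.03,0,0,0,0,0]],
  ],
)

```text
time_s: 7.85
position: [0.6078, -0.1872, -0.0129]
tool_rot: [[-0.066, 0.998, 0.002], [0.998, 0.066, -0.004], [-0.004, 0.001, -1.0]]
ft_force: [-0.9, -16.2, 0.4]
grip_width: -0.0002
```

Request:
jog_arm(
  plan=[
    [[0.03,0,0,0,0,0]],
  ],
)

```text
time_s: 7.95
position: [0.6078, -0.1872, -0.0128]
tool_rot: [[-0.065, 0.998, 0.002], [0.998, 0.065, -0.006], [-0.006, 0.002, -1.0]]
ft_force: [-1.6, -20.9, -1.1]
grip_width: -0.0003
```

Request:
jog_arm(
  plan=[
    [[-0.3,0,0,0,0,0],[-0.3,0,0,0,0,0],[0,0,-0.8,0,0,0],[0,0,-0.8,0,0,0],[0,0,-0.8,0,0,0],[0,0,-0.9,0,0,0],[0,0,0,0,0,0]],
  ],
)

```text
time_s: 8.65
position: [0.6108, -0.2086, 0.1236]
tool_rot: [[-0.066, 0.998, 0.008], [0.998, 0.066, -0.004], [-0.004, 0.008, -1.0]]
ft_force: [0.5, 0.0, -0.7]
grip_width: 0.0001
```

```bash
cat >> h.py <<'E'
def rests(cam='top',p=False):
    im,d=look(cam); P=cloud(cam,d); out=[]
    for r in spotter.trace(cam,'rest0'):
        if r['score']<.2: continue
        m=r['pixels']; X=P[m]; k=~np.isnan(X[:,0]); X=X[k]; C=im[m][k].astype(float)
        top=X[:,2]>np.percentile(X[:,2],97)-.008
        hi=X[top]; c=C.mean(0)
        rc=cv2.minAreaRect((hi[:,:2]*1000).astype(np.float32))
        a=rc[2] if rc[1][0]<rc[1][1] else rc[2]+90
        a=(a+90)%180-90
        col='pale' if c[0]>=c[1]>=c[2] and c[1]>.8*c[0] else 'OTHER'
        print(cam,round(r['score'],2),np.round(np.array(rc[0])/1000,4),np.round(rc[1],1),'short-axis yaw',round(a,1),'ztop',round(hi[:,2].max(),3),c.round(),col,'jig s,n',np.round([(np.r_[np.array(rc[0])/1000,0]-J)@U,(np.r_[np.array(rc[0])/1000,0]-J)@N],4))
E
python3 - <<'E'
from h import *
railend('wrist')
rests('top'); im,d=look('top','t3.png')
plan([.44,-.30,.12],-26.7)
E
```

```text
wrist rail s min,max [-0.2186 -0.218  -0.1134 -0.1127] 4509
top 0.86 [ 0.4596 -0.2982] [205.1  26.6] short-axis yaw -13.2 ztop 0.46 [210.  68.  55.] OTHER jig s,n [-0.3326 -0.153 ]
top 0.85 [0.4376 0.0838] [57.1 20.9] short-axis yaw -0.0 ztop 0.087 [217. 209. 179.] pale jig s,n [ 0.0501 -0.151 ]
top 0.78 [0.4499 0.2343] [58.8 20. ] short-axis yaw -25.8 ztop 0.087 [ 87. 117. 182.] OTHER jig s,n [ 0.1996 -0.1292]
top 0.6 [ 0.322  -0.2949] [24.  60.7] short-axis yaw 30.2 ztop 0.086 [149.  79. 144.] OTHER jig s,n [-0.3206 -0.2902]
top 0.56 [ 0.4388 -0.079 ] [42.3 59.6] short-axis yaw 23.4 ztop 0.496 [165. 140. 112.] pale jig s,n [-0.1125 -0.16  ]
top 0.51 [0.3617 0.0073] [21.8 29.1] short-axis yaw 75.7 ztop 0.086 [ 72. 137. 120.] OTHER jig s,n [-0.0215 -0.2315]
t 8.85 pos [ 0.6082 -0.2072  0.117 ] f [-0.3 -0.7 -0.5] g 0.0001
[[-0.066, 0.998, -0.002], [0.998, 0.066, 0.002], [0.002, -0.002, -1.0]] [-29.4  34.5  65.3   0.   80.4 -33.1]
turn units [-0.018 -0.008  3.546]
shift units AFTER turn [-3.961 -2.714 -0.075]
yaw 3.77 shift units [-2.038 -4.348 -0.069]
```

View pics/t3.png

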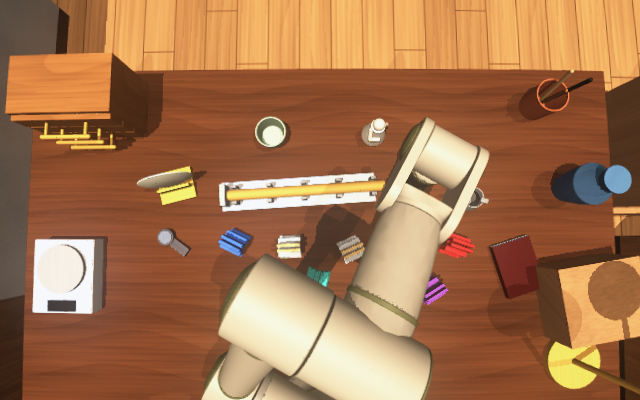

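Request:
jog_arm(
  plan=[
    [[0,0,-0.4,0,0,0.9],[0,0,-0.4,0,0,0.9],[0,0,0,0,0,0.9],[0,0,0,0,0,0.85],[-0.8,-0.55,0,0,0,0],[-0.8,-0.55,0,0,0,0],[-0.8,-0.55,0,0,0,0],[-0.8,-0.55,0,0,0,0],[-0.7,-0.55,0,0,0,0],[0,0,0,0,0,0]],
  ],
  grip=0.3,
  squeeze=60,
)

```text
time_s: 9.85
position: [0.4372, -0.2984, 0.1494]
tool_rot: [[0.453, 0.891, -0.003], [0.891, -0.453, 0.002], [0.001, -0.003, -1.0]]
ft_force: [-0.1, 1.0, -0.3]
grip_width: 0.0557
```

Run:
```python
from h import *
st(); rests('wrist'); im,d=look('wrist','w4.png'); P=cloud('wrist',d); s=env.observe(); R=np.array(s['tool_rot']); T=(P-s['position'])@R
m=(np.abs(T[:,:,1])<.06)&(np.abs(T[:,:,0])<.013)&(T[:,:,2]>-.12)&(T[:,:,2]<.03)
q=T[m]; print('tip z tool',np.percentile(q[:,2],[95,99,100]), 'y', q[q[:,2]>np.percentile(q[:,2],90)][:,1].min(),q[q[:,2]>np.percentile(q[:,2],90)][:,1].max())
```

```text
t 9.85 pos [ 0.4372 -0.2984  0.1494] f [-0.1  1.  -0.3] g 0.0557
[[0.453, 0.891, -0.003], [0.891, -0.453, 0.002], [0.001, -0.003, -1.0]] [-47.1  22.   81.9  -0.   76.3 -20.2]
wrist 0.91 [ 0.4491 -0.3601] [83. 22.] short-axis yaw -19.5 ztop 0.197 [197.  33.  23.] OTHER jig s,n [-0.3936 -0.1674]
wrist 0.86 [ 0.4414 -0.2535] [59.6 22.1] short-axis yaw -27.3 ztop 0.085 [183. 155. 118.] pale jig s,n [-0.2868 -0.1684]
wrist 0.66 [ 0.4255 -0.1199] [4.3 1.2] short-axis yaw -75.7 ztop 0.026 [142. 129. 116.] pale jig s,n [-0.1525 -0.1758]
wrist 0.57 [ 0.3535 -0.2782] [93.  59.1] short-axis yaw -56.9 ztop 0.206 [132.  54. 135.] OTHER jig s,n [-0.3059 -0.2577]
tip z tool [-0.05773887 -0.04682337 -0.0401482 ] y -0.041257012857313 0.042334370354601934
```

View pics/w4.png

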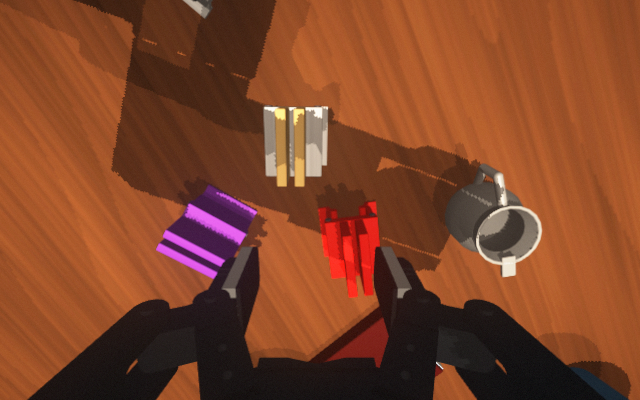

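Run:
```python
from h import *
plan([.4410,-.2530,.008],-27.0)
```

```text
t 10.0 pos [ 0.4405 -0.2971  0.1498] f [ 0.6 -0.4 -0. ] g 0.0556
[[0.45, 0.893, -0.001], [0.893, -0.45, 0.001], [0.001, -0.001, -1.0]] [-46.8  22.1  81.6   0.   76.3 -20. ]
turn units [-0.009 -0.006  0.03 ]
shift units AFTER turn [ 0.988 -0.489  3.544]
yaw -26.75 shift units [ 0.987 -0.48   3.546]
```

Request:
jog_arm(
  plan=[
    [[0.5,-0.245,0,0,0,0.03],[0.488,-0.244,0,0,0,0],[0,0,0,0,0,0],[0,0,0.6,0,0,0],[0,0,0.6,0,0,0],[0,0,0.6,0,0,0],[0,0,0.6,0,0,0],[0,0,0.6,0,0,0],[0,0,0.54,0,0,0],[0,0,0,0,0,0]],
  ],
)

```text
time_s: 11.0
position: [0.4402, -0.2524, 0.0064]
tool_rot: [[0.453, 0.891, -0.004], [0.891, -0.453, 0.004], [0.001, -0.005, -1.0]]
ft_force: [-0.0, 0.2, 0.2]
grip_width: 0.0556
```

Run:
```python
from h import *
plan([.4410,-.2530,.008],-27.0); im,d=look('wrist','w5.png')
```

```text
t 11.0 pos [ 0.4402 -0.2524  0.0064] f [-0.   0.2  0.2] g 0.0556
[[0.453, 0.891, -0.004], [0.891, -0.453, 0.004], [0.001, -0.005, -1.0]] [-43.2  30.7  95.8  -0.   53.8 -16.3]
turn units [-0.034 -0.01   0.006]
shift units AFTER turn [-0.004  0.025 -0.041]
yaw -26.95 shift units [-0.004  0.025 -0.041]
```

View pics/w5.png

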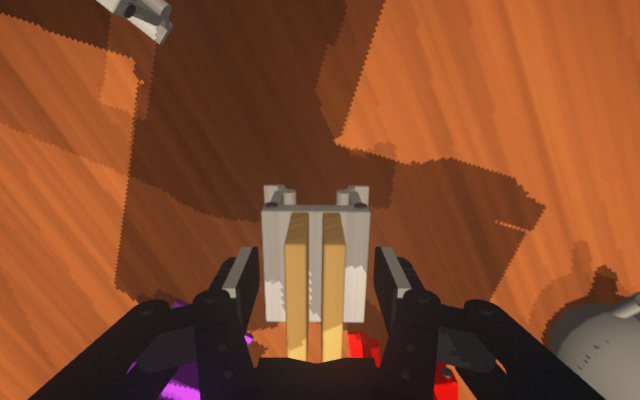

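Request:
jog_arm(
  plan=[
    [[0,0,-0.06,0,0,0],[0,0,0,0,0,0],[0,0,0,0,0,0],[0,0,0,0,0,0],[0,0,0,0,0,0],[0,0,0,0,0,0]],
  ],
  grip=-1,
  squeeze=60,
)

```text
time_s: 11.65
position: [0.4415, -0.2538, 0.0127]
tool_rot: [[0.454, 0.891, 0.002], [0.891, -0.454, -0.002], [-0.001, 0.003, -1.0]]
ft_force: [0.4, 0.7, 5.6]
grip_width: 0.0213
```

Request:
jog_arm(
  plan=[
    [[0,0,-0.2,0,0,0],[0,0,-0.5,0,0,0],[0,0,-0.7,0,0,0],[0,0,-0.7,0,0,0],[0,0,-0.7,0,0,0],[0,0,0,0,0,0]],
  ],
)

```text
time_s: 12.25
position: [0.4421, -0.2544, 0.1273]
tool_rot: [[0.454, 0.891, 0.005], [0.891, -0.454, -0.005], [-0.002, 0.007, -1.0]]
ft_force: [0.8, -0.5, -2.2]
grip_width: 0.0212
```

Run:
```python
from h import *
plan(jig(0.0015,-.141,.10),3.6); im,d=look('wrist','w6.png'); P=cloud('wrist',d); s=env.observe(); R=np.array(s['tool_rot']); T=(P-s['position'])@R
m=(np.abs(T[:,:,1])<.03)&(T[:,:,0]>.012)&(T[:,:,0]<.06)&(T[:,:,2]>-.12)&(T[:,:,2]<.05)
q=T[m]; print(len(q),q.min(0),q.max(0))
```

```text
t 12.25 pos [ 0.4421 -0.2544  0.1273] f [ 0.8 -0.5 -2.2] g 0.0212
[[0.454, 0.891, 0.005], [0.891, -0.454, -0.005], [-0.002, 0.007, -1.0]] [-43.2  21.2  87.3   0.   71.  -16.3]
turn units [ 0.043  0.026 -3.559]
shift units AFTER turn [3.668 4.231 0.682]
yaw -26.98 shift units [5.312 1.772 0.684]
13713 [ 0.01200001 -0.02996155 -0.11999891] [0.03010596 0.02994469 0.01171679]
```

View pics/w6.png

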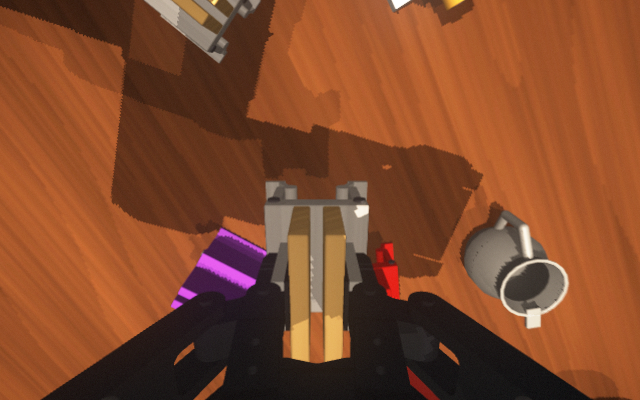

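Request:
jog_arm(
  plan=[
    [[0,0,0,0,0,-0.9],[0,0,0,0,0,-0.9],[0,0,0,0,0,-0.9],[0,0,0,0,0,-0.86],[0.6,0.7,0,0,0,0],[0.6,0.7,0,0,0,0],[0.6,0.7,0,0,0,0],[0.6,0.7,0,0,0,0],[0.6,0.7,0,0,0,0],[0.6,0.7,0,0,0,0]],
  ],
)

```text
time_s: 13.3
position: [0.5996, -0.0975, 0.1219]
tool_rot: [[-0.063, 0.998, -0.003], [0.998, 0.063, 0.001], [0.001, -0.002, -1.0]]
ft_force: [0.4, -0.7, -1.3]
grip_width: 0.0204
```

Run:
```python
from h import *
plan(jig(0.0015,-.141,.10),3.6)
```

```text
t 13.3 pos [ 0.5996 -0.0975  0.1219] f [ 0.4 -0.7 -1.3] g 0.0204
[[-0.063, 0.998, -0.003], [0.998, 0.063, 0.001], [0.001, -0.002, -1.0]] [-20.4  30.9  71.3  -0.   78.  -24. ]
turn units [-0.017 -0.007  0.001]
shift units AFTER turn [0.002 0.054 0.547]
yaw 3.61 shift units [0.001 0.055 0.547]
```

Request:
jog_arm(
  plan=[
    [[0,0.05,0.45,0,0,0],[0,0,0.3,0,0,0],[0,0,0.2,0,0,0],[0,0,0,0,0,0],[0,0,0,0,0,0]],
  ],
)

```text
time_s: 13.8
position: [0.6012, -0.0995, 0.0855]
tool_rot: [[-0.062, 0.998, 0.0], [0.998, 0.062, -0.0], [-0.0, 0.0, -1.0]]
ft_force: [-0.0, -0.9, -2.0]
grip_width: 0.0212
```

Run:
```python
from h import *
plan(jig(0.0015,-.141,.0267),3.6)
im,d=look('wrist','w7.png'); P=cloud('wrist',d); S=(P-J)@U; Nn=(P-J)@N; Z=P[:,:,2]
for a,b,zl,zh,nm in [(-.09,-.03,.045,.06,'rail ahead'),(-.105,-.085,.056,.063,'saddle -94 top'),(-.13,-.09,.07,.15,'rest front')]:
    m=(S>a)&(S<b)&(Z>zl)&(Z<zh)&(np.abs(Nn)<.04)
    if m.any(): print(nm,m.sum(),'s',S[m].min().round(4),S[m].max().round(4),'n',np.round([Nn[m].min(),Nn[m].max()],4),'med',np.median(Nn[m]).round(4))
```

```text
t 13.8 pos [ 0.6012 -0.0995  0.0855] f [-0.  -0.9 -2. ] g 0.0212
[[-0.062, 0.998, 0.0], [0.998, 0.062, -0.0], [-0.0, 0.0, -1.0]] [-20.5  33.   74.   -0.   73.  -24.1]
turn units [ 0.     0.    -0.006]
shift units AFTER turn [0.054 0.018 1.471]
yaw 3.55 shift units [0.054 0.018 1.471]
rail ahead 4278 s -0.09 -0.03 n [-0.0229  0.0276] med 0.0023
saddle -94 top 571 s -0.1002 -0.0865 n [-0.0233  0.0278] med 0.0196
rest front 4538 s -0.13 -0.1133 n [-0.0292  0.0329] med 0.0016
```

View pics/w7.png

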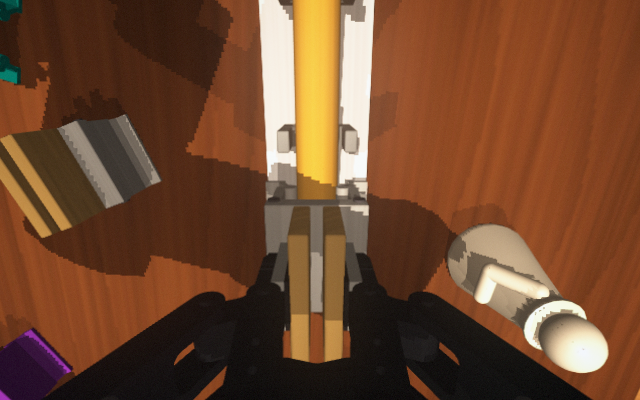

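Request:
jog_arm(
  plan=[
    [[0.05,0.015,0.4,0,0,0],[0,0,0.3,0,0,0],[0,0,0.1,0,0,0],[0,0,0.1,0,0,0],[0,0,0.1,0,0,0]],
  ],
)

```text
time_s: 14.35
position: [0.6025, -0.0973, 0.0469]
tool_rot: [[-0.063, 0.998, 0.002], [0.998, 0.063, -0.001], [-0.001, 0.002, -1.0]]
ft_force: [-3.0, 1.6, 14.9]
grip_width: 0.0213
```

Request:
jog_arm(
  plan=[
    [[0,0,0.08,0,0,0],[0,0,0.08,0,0,0],[0,0,0.08,0,0,0]],
  ],
)

```text
time_s: 14.65
position: [0.6025, -0.0974, 0.0375]
tool_rot: [[-0.063, 0.998, 0.003], [0.998, 0.063, -0.002], [-0.002, 0.002, -1.0]]
ft_force: [-3.0, -0.2, 4.4]
grip_width: 0.0211
```

Request:
jog_arm(
  plan=[
    [[0,0,0.07,0,0,0],[0,0,0.07,0,0,0]],
  ],
)

```text
time_s: 14.85
position: [0.6019, -0.097, 0.0303]
tool_rot: [[-0.063, 0.998, 0.0], [0.998, 0.063, -0.0], [-0.0, 0.0, -1.0]]
ft_force: [-1.3, -1.2, -2.2]
grip_width: 0.0211
```

Snapped past (force dropped); now seat to bearing.

Request:
jog_arm(
  plan=[
    [[0,0,0.05,0,0,0],[0,0,0.03,0,0,0]],
  ],
)

```text
time_s: 15.05
position: [0.6017, -0.0968, 0.0267]
tool_rot: [[-0.063, 0.998, -0.001], [0.998, 0.063, 0.0], [0.0, -0.001, -1.0]]
ft_force: [-4.5, 0.9, 7.1]
grip_width: 0.0211
```

Request:
jog_arm(
  plan=[
    [[0,0,0.03,0,0,0],[0,0,0,0,0,0]],
  ],
)

```text
time_s: 15.25
position: [0.6017, -0.0968, 0.0267]
tool_rot: [[-0.063, 0.998, 0.0], [0.998, 0.063, -0.0], [-0.0, 0.0, -1.0]]
ft_force: [-4.3, 0.1, 7.6]
grip_width: 0.0212
```

Request:
jog_arm(
  plan=[
    [[0,-0.03,-0.03,0,0,0],[0.08,0,0,0,0,0],[0.08,0,0,0,0,0]],
  ],
)

```text
time_s: 15.55
position: [0.6008, -0.0914, 0.0269]
tool_rot: [[-0.063, 0.998, 0.001], [0.998, 0.063, -0.002], [-0.002, 0.001, -1.0]]
ft_force: [-0.1, -5.6, -2.3]
grip_width: 0.021
```

Request:
jog_arm(
  plan=[
    [[0.05,0,0,0,0,0]],
  ],
)

```text
time_s: 15.65
position: [0.6006, -0.0893, 0.027]
tool_rot: [[-0.063, 0.998, 0.001], [0.998, 0.063, -0.002], [-0.002, 0.001, -1.0]]
ft_force: [0.3, -5.6, -2.2]
grip_width: 0.0216
```

Request:
jog_arm(
  plan=[
    [[0.04,0,0,0,0,0]],
  ],
)

```text
time_s: 15.75
position: [0.6005, -0.0878, 0.0269]
tool_rot: [[-0.063, 0.998, 0.001], [0.998, 0.063, -0.002], [-0.002, 0.001, -1.0]]
ft_force: [1.1, -5.4, -2.4]
grip_width: 0.0215
```

Request:
jog_arm(
  plan=[
    [[0.04,0,0,0,0,0]],
  ],
)

```text
time_s: 15.85
position: [0.6004, -0.0862, 0.027]
tool_rot: [[-0.063, 0.998, 0.001], [0.998, 0.063, -0.002], [-0.002, 0.001, -1.0]]
ft_force: [0.5, -5.5, -2.5]
grip_width: 0.0212
```

Request:
jog_arm(
  plan=[
    [[0.04,0,0,0,0,0]],
  ],
)

```text
time_s: 15.95
position: [0.6004, -0.0853, 0.027]
tool_rot: [[-0.063, 0.998, 0.001], [0.998, 0.063, -0.003], [-0.003, 0.001, -1.0]]
ft_force: [-0.3, -14.2, -3.3]
grip_width: 0.0213
```

Request:
jog_arm(
  plan=[
    [[0.04,0,0,0,0,0]],
  ],
)

```text
time_s: 16.05
position: [0.6005, -0.0853, 0.0271]
tool_rot: [[-0.063, 0.998, 0.002], [0.998, 0.063, -0.006], [-0.006, 0.001, -1.0]]
ft_force: [-0.2, -21.2, -2.4]
grip_width: 0.0211
```

Request:
jog_arm(
  plan=[
    [[-0.05,0,0,0,0,0],[0,0,0,0,0,0],[0,0,0,0,0,0]],
  ],
)

```text
time_s: 16.35
position: [0.6004, -0.0854, 0.0269]
tool_rot: [[-0.063, 0.998, 0.001], [0.998, 0.063, -0.002], [-0.002, 0.001, -1.0]]
ft_force: [1.2, -7.3, -2.9]
grip_width: 0.0211
```

Request:
jog_arm(
  plan=[
    [[0,0,0,0,0,0],[0,0,0,0,0,0],[0,0,0,0,0,0],[0,0,0,0,0,0],[0,0,-0.4,0,0,0],[0,0,-0.8,0,0,0],[0,0,-0.9,0,0,0],[0,0,-0.9,0,0,0],[0,0,0,0,0,0]],
  ],
  grip=0.3,
)

```text
time_s: 17.25
position: [0.602, -0.0846, 0.1522]
tool_rot: [[-0.063, 0.998, 0.009], [0.998, 0.063, -0.003], [-0.003, 0.009, -1.0]]
ft_force: [0.7, -0.9, 0.6]
grip_width: 0.0558
```

```bash
cat >> h.py <<'E'
def check(cam='wrist'):
    im,d=look(cam); P=cloud(cam,d); S=(P-J)@U; Nn=(P-J)@N; Z=P[:,:,2]
    for k in range(4):
        b=.141-.094*k
        m=(np.abs(S-b)<.045)&(np.abs(Nn)<.016)&(Z>.085)&(Z<.105)
        if m.sum()>20: print(cam,'bay',k,m.sum(),'crest s',np.round(np.percentile(S[m],[.5,99.5])-b,4),'(want -.020..+.040) n',np.round([Nn[m].min(),Nn[m].max()],4),'z',Z[m].max().round(4))
E
python3 - <<'E'
from h import *
check('wrist'); rests('wrist'); im,d=look('wrist','w8.png'); plan([.4291,-.0823,.12],23.8)
E
```

```text
wrist bay 3 1593 crest s [-0.0186  0.041 ] (want -.020..+.040) n [-0.0105  0.0115] z 0.0963
wrist 0.89 [ 0.6004 -0.0864] [22.  60.1] short-axis yaw 4.1 ztop 0.097 [190. 165. 128.] pale jig s,n [-0.13    0.0008]
wrist 0.77 [ 0.4152 -0.1819] [323.7  44. ] short-axis yaw -41.4 ztop 0.271 [67. 24. 72.] OTHER jig s,n [-0.2137 -0.19  ]
wrist 0.75 [0.4402 0.0529] [48.9  2.5] short-axis yaw -87.0 ztop 0.044 [76. 68. 61.] pale jig s,n [ 0.0191 -0.1502]
wrist 0.68 [ 0.4304 -0.0844] [23.5 59.5] short-axis yaw 23.9 ztop 0.084 [111.  88.  61.] OTHER jig s,n [-0.1173 -0.1687]
wrist 0.56 [0.3724 0.0024] [21.9 11.3] short-axis yaw -11.1 ztop 0.083 [ 8. 78. 67.] OTHER jig s,n [-0.0271 -0.2211]
wrist 0.55 [ 0.457 -0.343] [11.  37.7] short-axis yaw 85.1 ztop 0.053 [110.  11.   9.] OTHER jig s,n [-0.377  -0.1585]
t 17.45 pos [ 0.5992 -0.0838  0.1456] f [ 0.   0.9 -0.4] g 0.0553
[[-0.063, 0.998, -0.002], [0.998, 0.063, 0.001], [0.001, -0.002, -1.0]] [-19.2  29.5  69.7   0.   81.  -22.8]
turn units [-0.014 -0.01  -2.35 ]
shift units AFTER turn [ 1.752 -3.876  0.639]
yaw 3.61 shift units [ 0.305 -4.24   0.65 ]
```

View pics/w8.png

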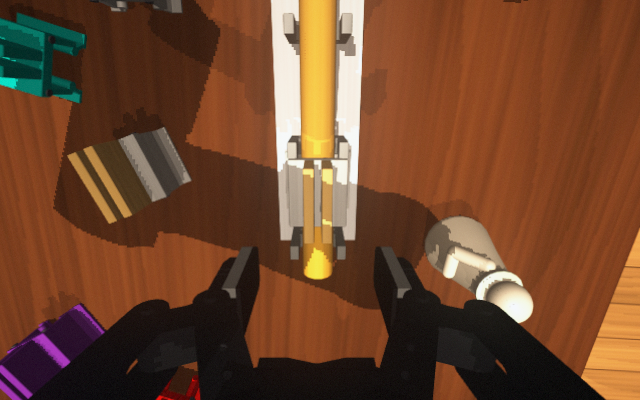

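Request:
jog_arm(
  plan=[
    [[0,0,0,0,0,-0.8],[0,0,0,0,0,-0.8],[0,0,0,0,0,-0.75],[0.44,-0.9,0,0,0,0],[0.43,-0.9,0,0,0,0],[0.43,-0.9,0,0,0,0],[0.43,-0.9,0,0,0,0],[0,-0.25,0,0,0,0],[0,0,0,0,0,0]],
  ],
)

```text
time_s: 18.35
position: [0.4302, -0.0832, 0.1465]
tool_rot: [[-0.403, 0.915, -0.001], [0.915, 0.403, 0.0], [0.001, -0.001, -1.0]]
ft_force: [1.2, -0.3, -0.6]
grip_width: 0.0558
```

Run:
```python
from h import *
rests('wrist'); im,d=look('wrist','w9.png'); plan([.430,-.084,.010],23.9)
```

```text
wrist 0.87 [ 0.3411 -0.1955] [222.5  46.8] short-axis yaw -12.3 ztop 0.248 [83. 33. 82.] OTHER jig s,n [-0.2226 -0.2648]
wrist 0.82 [0.4416 0.063 ] [22.3 22.4] short-axis yaw 2.8 ztop 0.085 [189. 171. 136.] pale jig s,n [ 0.0291 -0.1483]
wrist 0.82 [ 0.4322 -0.0848] [21.6 60. ] short-axis yaw 24.3 ztop 0.085 [184. 156. 121.] pale jig s,n [-0.1178 -0.1669]
wrist 0.7 [0.3496 0.0079] [22.3 60.1] short-axis yaw 76.9 ztop 0.085 [ 28. 125. 110.] OTHER jig s,n [-0.0201 -0.2435]
wrist 0.59 [ 0.5464 -0.0798] [ 53.8 139.1] short-axis yaw 86.3 ztop 0.237 [165. 147. 112.] pale jig s,n [-0.12   -0.0526]
t 18.5 pos [ 0.4321 -0.0832  0.1466] f [-0.3 -0.5  0. ] g 0.0552
[[-0.403, 0.915, 0.0], [0.915, 0.403, 0.0], [0.0, 0.0, -1.0]] [-26.4  13.5  95.4   0.   71.  -50.2]
turn units [ 0.001 -0.001 -0.012]
shift units AFTER turn [ 0.004 -0.056  3.415]
yaw 23.8 shift units [ 3.000e-03 -5.600e-02  3.415e+00]
```

View pics/w9.png

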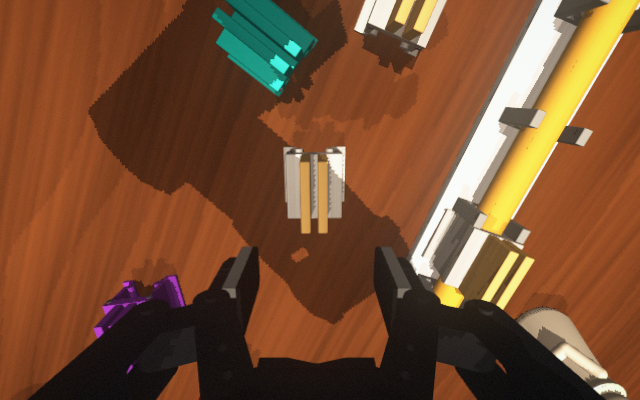

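Request:
jog_arm(
  plan=[
    [[-0.02,-0.02,0.5,0,0,-0.02],[0,0,0.6,0,0,0],[0,0,0.6,0,0,0],[0,0,0.6,0,0,0],[0,0,0.6,0,0,0],[0,0,0.4,0,0,0],[0,0,0.05,0,0,0],[0,0,0,0,0,0]],
  ],
)

```text
time_s: 19.3
position: [0.4312, -0.0841, 0.0126]
tool_rot: [[-0.407, 0.914, -0.001], [0.914, 0.407, 0.0], [0.001, -0.0, -1.0]]
ft_force: [0.4, -0.2, -0.1]
grip_width: 0.0556
```

Run:
```python
from h import *
im,d=look('wrist','w10.png'); st()
```

```text
t 19.35 pos [ 0.4314 -0.0842  0.0132] f [-0.1  0.4  0.1] g 0.0552
[[-0.407, 0.914, 0.001], [0.914, 0.407, -0.0], [-0.0, 0.0, -1.0]] [-26.5  25.1 106.2   0.   48.6 -50.5]
```

View pics/w10.png

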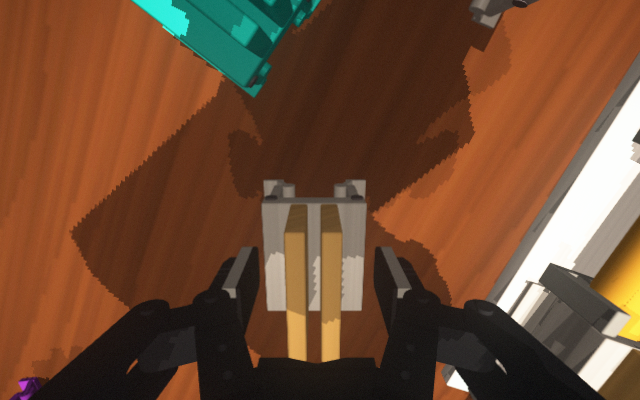

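Request:
jog_arm(
  plan=[
    [[0,0,0,0,0,0],[0,0,0,0,0,0],[0,0,0,0,0,0],[0,0,0,0,0,0],[0,0,0,0,0,0],[0,0,0,0,0,0]],
  ],
  grip=-1,
  squeeze=60,
)

```text
time_s: 19.95
position: [0.4311, -0.0842, 0.0137]
tool_rot: [[-0.406, 0.914, 0.001], [0.914, 0.406, -0.001], [-0.001, 0.001, -1.0]]
ft_force: [-1.0, 0.0, 6.7]
grip_width: 0.0215
```

Request:
jog_arm(
  plan=[
    [[0,0,-0.2,0,0,0],[0,0,-0.5,0,0,0],[0,0,-0.7,0,0,0],[0,0,-0.7,0,0,0],[0,0,-0.7,0,0,0],[0,0,0,0,0,0]],
  ],
)

```text
time_s: 20.55
position: [0.4321, -0.0847, 0.1283]
tool_rot: [[-0.406, 0.914, 0.006], [0.914, 0.406, -0.003], [-0.005, 0.004, -1.0]]
ft_force: [0.1, -0.9, -2.9]
grip_width: 0.0212
```

```bash
cat >> h.py <<'E'
def held(fn):
    im,d=look('wrist',fn); P=cloud('wrist',d); s=env.observe(); R=np.array(s['tool_rot']); T=(P-s['position'])@R
    m=(np.abs(T[:,:,1])<.03)&(T[:,:,0]>.012)&(T[:,:,0]<.06)&(T[:,:,2]>-.12)&(T[:,:,2]<.05)
    q=T[m]; print('held',len(q),q.min(0).round(4),q.max(0).round(4))
E
python3 - <<'E'
from h import *
held('w11.png'); plan(jig(0.002,-.047,.10),3.6)
E
```

```text
held 12356 [ 0.012 -0.03  -0.12 ] [0.0307 0.03   0.0148]
t 20.6 pos [ 0.4311 -0.0843  0.1263] f [-0.7 -0.7 -2.2] g 0.021
[[-0.406, 0.914, 0.003], [0.914, 0.406, -0.002], [-0.003, 0.002, -1.0]] [-26.6  14.8  97.6   0.   67.4 -50.6]
turn units [0.018 0.015 2.371]
shift units AFTER turn [1.757 4.249 0.658]
yaw 23.97 shift units [0.169 4.593 0.668]
```

View pics/w11.png

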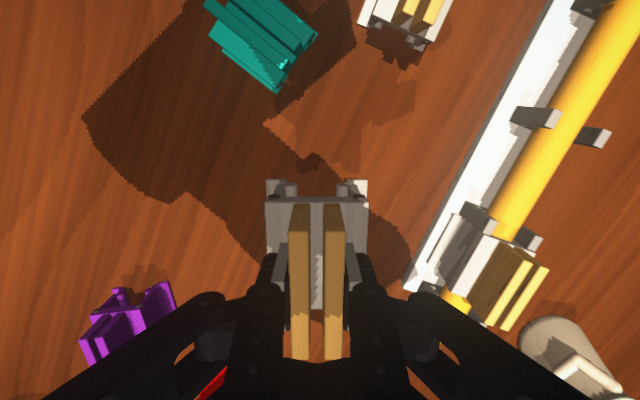

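Request:
jog_arm(
  plan=[
    [[0,0,0,0,0,0.8],[0,0,0,0,0,0.8],[0,0,0,0,0,0.77],[0.36,0.85,0,0,0,0],[0.35,0.85,0,0,0,0],[0.35,0.85,0,0,0,0],[0.35,0.85,0,0,0,0],[0.35,0.85,0,0,0,0],[0,0,0,0,0,0],[0,0,0,0,0,0]],
  ],
)

```text
time_s: 21.6
position: [0.5952, -0.0027, 0.1231]
tool_rot: [[-0.064, 0.998, -0.003], [0.998, 0.064, 0.001], [0.001, -0.003, -1.0]]
ft_force: [0.5, -0.5, -2.6]
grip_width: 0.0215
```

Run:
```python
from h import *
im,d=look('wrist','w12.png'); plan(jig(0.002,-.047,.085),3.6)
P=cloud('wrist',d); S=(P-J)@U; Nn=(P-J)@N; Z=P[:,:,2]
for a,b,zl,zh,nm in [(-.02,.02,.056,.063,'saddle 0 top'),(-.03,0.,.09,.19,'rest front')]:
    m=(S>a)&(S<b)&(Z>zl)&(Z<zh)&(np.abs(Nn)<.04)
    if m.any(): print(nm,m.sum(),'s',S[m].min().round(4),S[m].max().round(4),'n',np.round([Nn[m].min(),Nn[m].max()],4))
```

```text
t 21.65 pos [ 0.5948 -0.0031  0.1236] f [-0.  -1.6 -1.3] g 0.0213
[[-0.063, 0.998, -0.003], [0.998, 0.063, 0.0], [0.001, -0.003, -1.0]] [-11.7  29.6  73.4  -0.   77.2 -15.3]
turn units [-0.019 -0.004  0.001]
shift units AFTER turn [-0.013  0.037  0.964]
yaw 3.61 shift units [-0.014  0.04   0.964]
saddle 0 top 414 s -0.0068 0.0071 n [-0.024  0.027]
rest front 4371 s -0.03 -0.0156 n [-0.0295  0.0325]
```

View pics/w12.png

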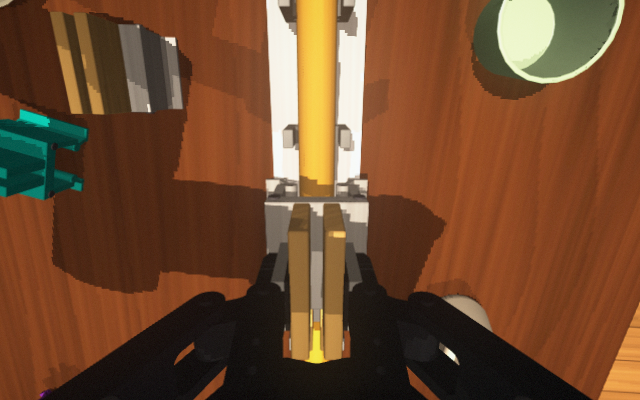

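Request:
jog_arm(
  plan=[
    [[-0.02,0.02,0.6,0,0,0],[0,0,0.5,0,0,0],[0,0,0.4,0,0,0],[0,0,0.2,0,0,0],[0,0,0.1,0,0,0],[0,0,0.1,0,0,0],[0,0,0.08,0,0,0],[0,0,0.08,0,0,0]],
  ],
)

```text
time_s: 22.45
position: [0.5972, -0.0042, 0.0449]
tool_rot: [[-0.063, 0.998, 0.003], [0.998, 0.063, -0.001], [-0.001, 0.003, -1.0]]
ft_force: [-5.6, -0.5, 12.2]
grip_width: 0.0212
```

Request:
jog_arm(
  plan=[
    [[0,0,0.08,0,0,0],[0,0,0.08,0,0,0]],
  ],
)

```text
time_s: 22.65
position: [0.5968, -0.0042, 0.0379]
tool_rot: [[-0.063, 0.998, 0.002], [0.998, 0.063, -0.001], [-0.001, 0.002, -1.0]]
ft_force: [-2.9, -0.2, 3.9]
grip_width: 0.0212
```

Request:
jog_arm(
  plan=[
    [[0,0,0.08,0,0,0],[0,0,0.05,0,0,0]],
  ],
)

```text
time_s: 22.85
position: [0.5963, -0.0039, 0.0309]
tool_rot: [[-0.063, 0.998, -0.001], [0.998, 0.063, -0.0], [-0.0, -0.001, -1.0]]
ft_force: [-1.2, -0.6, -2.2]
grip_width: 0.0215
```

Request:
jog_arm(
  plan=[
    [[0,0,0.05,0,0,0],[0,0,0.03,0,0,0]],
  ],
)

```text
time_s: 23.05
position: [0.5962, -0.0038, 0.0277]
tool_rot: [[-0.063, 0.998, -0.001], [0.998, 0.063, 0.0], [0.0, -0.001, -1.0]]
ft_force: [-7.4, 0.6, 9.4]
grip_width: 0.0212
```

Request:
jog_arm(
  plan=[
    [[0,0,0.03,0,0,0],[0,0,0,0,0,0]],
  ],
)

```text
time_s: 23.25
position: [0.5962, -0.0038, 0.0277]
tool_rot: [[-0.063, 0.998, -0.001], [0.998, 0.063, -0.0], [-0.0, -0.001, -1.0]]
ft_force: [-8.8, 0.3, 11.1]
grip_width: 0.0209
```

Seated. Relax and slide.

Request:
jog_arm(
  plan=[
    [[0,-0.04,-0.04,0,0,0],[0.06,0,0,0,0,0],[0.06,0,0,0,0,0],[0.05,0,0,0,0,0]],
  ],
)

```text
time_s: 23.65
position: [0.595, 0.0027, 0.0279]
tool_rot: [[-0.063, 0.998, 0.0], [0.998, 0.063, -0.001], [-0.001, 0.0, -1.0]]
ft_force: [-0.2, -4.0, -5.0]
grip_width: 0.0211
```

Request:
jog_arm(
  plan=[
    [[0.04,0,0,0,0,0]],
  ],
)

```text
time_s: 23.75
position: [0.5948, 0.0045, 0.0279]
tool_rot: [[-0.063, 0.998, 0.0], [0.998, 0.063, -0.0], [-0.0, 0.0, -1.0]]
ft_force: [0.3, -3.6, -5.3]
grip_width: 0.0212
```

Request:
jog_arm(
  plan=[
    [[0.04,0,0,0,0,0]],
  ],
)

```text
time_s: 23.85
position: [0.5946, 0.0062, 0.028]
tool_rot: [[-0.063, 0.998, 0.0], [0.998, 0.063, 0.0], [0.0, 0.0, -1.0]]
ft_force: [0.7, -3.4, -5.9]
grip_width: 0.0213
```

Request:
jog_arm(
  plan=[
    [[0.04,0,0,0,0,0]],
  ],
)

```text
time_s: 23.95
position: [0.5945, 0.0075, 0.028]
tool_rot: [[-0.063, 0.998, 0.0], [0.998, 0.063, -0.001], [-0.001, 0.0, -1.0]]
ft_force: [-0.2, -10.4, -6.7]
grip_width: 0.0212
```

Request:
jog_arm(
  plan=[
    [[0.03,0,0.02,0,0,0]],
  ],
)

```text
time_s: 24.05
position: [0.5946, 0.0074, 0.0279]
tool_rot: [[-0.063, 0.998, 0.001], [0.998, 0.063, -0.003], [-0.003, 0.0, -1.0]]
ft_force: [-3.0, -15.4, 3.8]
grip_width: 0.0212
```

Request:
jog_arm(
  plan=[
    [[0.02,0,0,0,0,0]],
  ],
)

```text
time_s: 24.15
position: [0.5946, 0.0074, 0.028]
tool_rot: [[-0.063, 0.998, 0.001], [0.998, 0.063, -0.004], [-0.004, 0.001, -1.0]]
ft_force: [-2.3, -16.5, -1.3]
grip_width: 0.0214
```

Request:
jog_arm(
  plan=[
    [[-0.04,0,0,0,0,0],[0,0,0,0,0,0],[0,0,0,0,0,0]],
  ],
)

```text
time_s: 24.45
position: [0.5946, 0.0074, 0.0279]
tool_rot: [[-0.063, 0.998, 0.001], [0.998, 0.063, -0.001], [-0.001, 0.001, -1.0]]
ft_force: [-1.3, -7.0, -1.2]
grip_width: 0.0214
```

Request:
jog_arm(
  plan=[
    [[0,0,0,0,0,0],[0,0,0,0,0,0],[0,0,0,0,0,0],[0,0,0,0,0,0],[0,0,-0.4,0,0,0],[0,0,-0.8,0,0,0],[0,0,-0.9,0,0,0],[0,0,-0.9,0,0,0],[0,0,0,0,0,0],[0,0,0,0,0,0]],
  ],
  grip=0.3,
)

```text
time_s: 25.45
position: [0.5944, 0.0082, 0.1477]
tool_rot: [[-0.063, 0.998, 0.001], [0.998, 0.063, -0.0], [-0.0, 0.001, -1.0]]
ft_force: [-0.3, 0.2, -0.3]
grip_width: 0.0554
```

Run:
```python
from h import *
check('wrist'); rests('wrist'); im,d=look('wrist','w13.png'); plan([.4375,.0839,.14],0)
```

```text
wrist bay 2 1620 crest s [-0.0185  0.0406] (want -.020..+.040) n [-0.0098  0.0122] z 0.0981
wrist bay 3 1327 crest s [-0.0195  0.0412] (want -.020..+.040) n [-0.0087  0.0132] z 0.098
wrist 0.92 [0.361  0.0053] [23.1 35.6] short-axis yaw 77.0 ztop 0.084 [10. 80. 69.] OTHER jig s,n [-0.0234 -0.2323]
wrist 0.84 [ 0.6025 -0.0868] [21.7 61.8] short-axis yaw 3.3 ztop 0.098 [166. 144. 107.] pale jig s,n [-0.1305  0.0029]
wrist 0.81 [0.4395 0.0829] [23.8 60.2] short-axis yaw 2.5 ztop 0.085 [122. 101.  73.] pale jig s,n [ 0.049  -0.1491]
wrist 0.72 [0.5953 0.0072] [21.7 60. ] short-axis yaw 3.0 ztop 0.099 [198. 177. 139.] pale jig s,n [-0.0362  0.0016]
wrist 0.55 [ 0.5961 -0.0037] [ 51. 296.] short-axis yaw 3.7 ztop 0.064 [205. 197. 185.] pale jig s,n [-0.0472  0.0017]
t 25.65 pos [0.5938 0.0082 0.146 ] f [-0.6  0.1 -1.1] g 0.0554
[[-0.063, 0.998, -0.003], [0.998, 0.063, 0.001], [0.001, -0.003, -1.0]] [-10.6  28.4  71.6   0.   80.1 -14.2]
turn units [-0.017 -0.004  0.419]
shift units AFTER turn [ 1.894 -3.908  0.149]
yaw 3.6 shift units [ 2.135 -3.78   0.16 ]
```

View pics/w13.png

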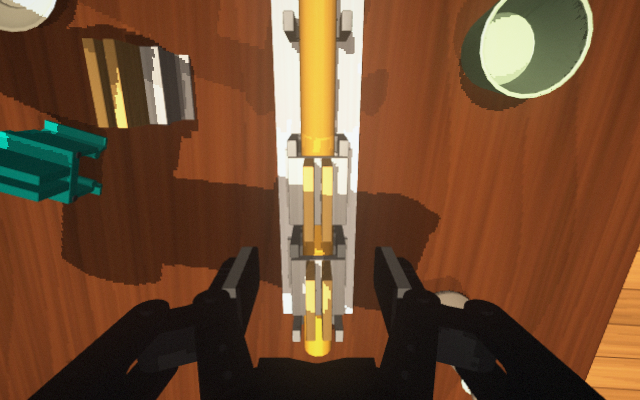

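Request:
jog_arm(
  plan=[
    [[0,0,0,0,0,0.42],[0.47,-0.9,0,0,0,0],[0.47,-0.9,0,0,0,0],[0.47,-0.9,0,0,0,0],[0.47,-0.9,0,0,0,0],[0,-0.28,0,0,0,0],[0,0,0,0,0,0],[0,0,0,0,0,0]],
  ],
)

```text
time_s: 26.45
position: [0.4403, 0.0827, 0.1473]
tool_rot: [[0.001, 1.0, 0.001], [1.0, -0.001, -0.0], [-0.0, 0.001, -1.0]]
ft_force: [-0.1, 0.5, -1.3]
grip_width: 0.0553
```

Run:
```python
from h import *
im,d=look('wrist','w14.png'); rests('wrist');  plan([.4385,.0835,.013],0)
```

```text
wrist 0.88 [0.3604 0.051 ] [123.4  34.9] short-axis yaw -34.6 ztop 0.208 [20. 79. 67.] OTHER jig s,n [ 0.0222 -0.23  ]
wrist 0.77 [0.4396 0.0832] [22. 60.] short-axis yaw 2.6 ztop 0.085 [195. 179. 141.] pale jig s,n [ 0.0494 -0.1489]
wrist 0.77 [0.4423 0.2156] [20.8 21.9] short-axis yaw 63.8 ztop 0.085 [ 48.  78. 145.] OTHER jig s,n [ 0.1813 -0.1379]
wrist 0.71 [0.5665 0.0483] [ 42.  156.1] short-axis yaw 39.5 ztop 0.242 [156. 139. 103.] pale jig s,n [ 0.0066 -0.0245]
t 26.6 pos [0.4403 0.0827 0.147 ] f [ 0.1  0.3 -0.2] g 0.0555
[[0.001, 1.0, -0.0], [1.0, -0.001, -0.0], [-0.0, -0.0, -1.0]] [-4.6 14.3 94.3 -0.  71.5 -4.5]
turn units [-0.     0.    -0.006]
shift units AFTER turn [ 0.02  -0.044  3.351]
yaw -0.06 shift units [ 0.02  -0.044  3.351]
```

View pics/w14.png

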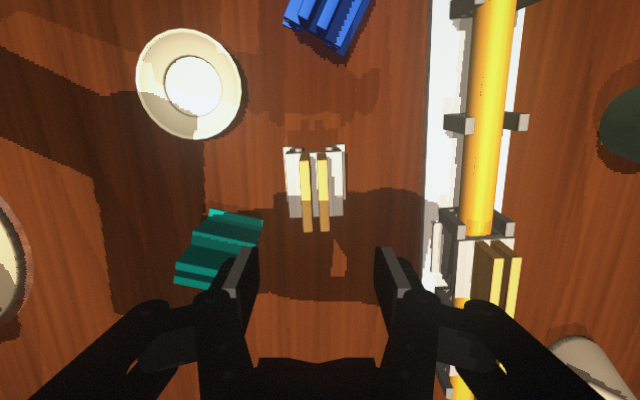

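Request:
jog_arm(
  plan=[
    [[0.01,-0.02,0.5,0,0,-0.29],[0,0,0.6,0,0,0],[0,0,0.6,0,0,0],[0,0,0.6,0,0,0],[0,0,0.6,0,0,0],[0,0,0.4,0,0,0],[0,0,0.05,0,0,0],[0,0,0,0,0,0]],
  ],
)

```text
time_s: 27.4
position: [0.4388, 0.0834, 0.0132]
tool_rot: [[-0.043, 0.999, -0.001], [0.999, 0.043, 0.0], [0.0, -0.001, -1.0]]
ft_force: [0.5, -0.9, 0.7]
grip_width: 0.0553
```

Run:
```python
from h import *
im,d=look('wrist','w15.png'); st()
```

```text
t 27.45 pos [0.4391 0.0834 0.0137] f [-0.5  0.6  0.1] g 0.0555
[[-0.043, 0.999, 0.001], [0.999, 0.043, -0.0], [-0.0, 0.001, -1.0]] [ -4.5  25.6 105.1   0.   49.3  -7. ]
```

View pics/w15.png

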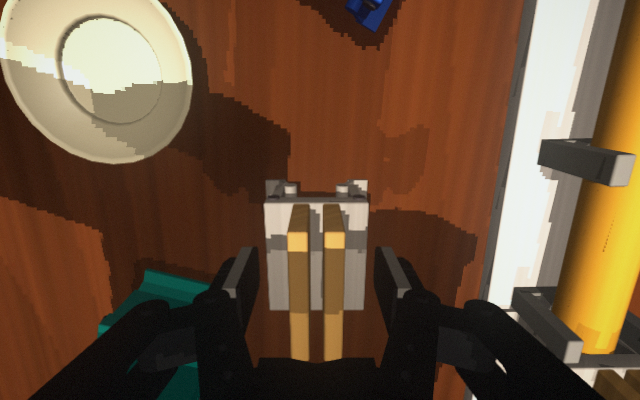

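Request:
jog_arm(
  plan=[
    [[0,0,0,0,0,0],[0,0,0,0,0,0],[0,0,0,0,0,0],[0,0,0,0,0,0],[0,0,0,0,0,0],[0,0,0,0,0,0]],
  ],
  grip=-1,
  squeeze=60,
)

```text
time_s: 28.05
position: [0.4388, 0.0836, 0.0141]
tool_rot: [[-0.044, 0.999, 0.002], [0.999, 0.044, -0.0], [-0.0, 0.002, -1.0]]
ft_force: [-1.2, -0.1, 6.9]
grip_width: 0.0214
```

Request:
jog_arm(
  plan=[
    [[0,0,-0.2,0,0,0],[0,0,-0.5,0,0,0],[0,0,-0.7,0,0,0],[0,0,-0.7,0,0,0],[0,0,-0.7,0,0,0],[0,0,0,0,0,0]],
  ],
)

```text
time_s: 28.65
position: [0.44, 0.0836, 0.1287]
tool_rot: [[-0.044, 0.999, 0.007], [0.999, 0.044, -0.001], [-0.001, 0.007, -1.0]]
ft_force: [-0.8, -1.3, -2.4]
grip_width: 0.0211
```

Run:
```python
from h import *
held('w16.png'); plan(jig(0.002,.047,.10),3.6)
```

```text
held 12772 [ 0.012 -0.03  -0.12 ] [0.0306 0.03   0.0141]
t 28.7 pos [0.4389 0.0837 0.1268] f [ 0.   0.4 -2.3] g 0.021
[[-0.043, 0.999, 0.003], [0.999, 0.043, -0.0], [-0.0, 0.003, -1.0]] [-4.5 15.5 96.5  0.  67.8 -6.9]
turn units [ 0.023  0.003 -0.129]
shift units AFTER turn [-0.071  3.791  0.669]
yaw 2.49 shift units [2.00e-03 3.79e+00 6.82e-01]
```

View pics/w16.png

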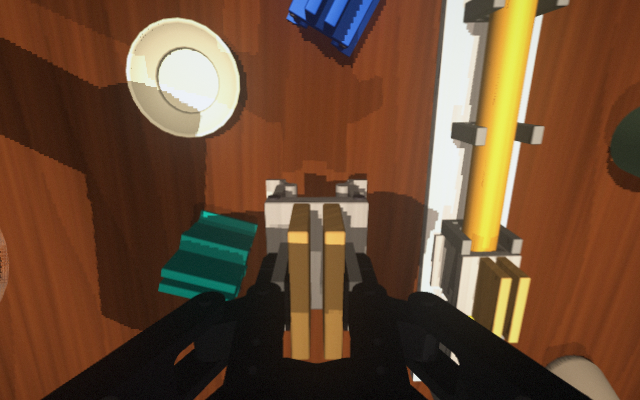

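Request:
jog_arm(
  plan=[
    [[0,0,0,0,0,-0.13],[-0.07,0.8,0,0,0,0],[0,0.8,0,0,0,0],[0,0.8,0,0,0,0],[0,0.8,0,0,0,0],[0,0.56,0,0,0,0],[0,0,0,0,0,0],[0,0,0,0,0,0]],
  ],
)

```text
time_s: 29.5
position: [0.5877, 0.0903, 0.1236]
tool_rot: [[-0.063, 0.998, -0.004], [0.998, 0.063, 0.0], [0.0, -0.004, -1.0]]
ft_force: [-0.2, -0.5, -1.4]
grip_width: 0.0212
```

Run:
```python
from h import *
im,d=look('wrist','w17.png'); plan(jig(0.002,.047,.085),3.6)
P=cloud('wrist',d); S=(P-J)@U; Nn=(P-J)@N; Z=P[:,:,2]
for a,b,zl,zh,nm in [(.074,.114,.056,.063,'saddle 94 top'),(.064,.094,.09,.19,'rest front')]:
    m=(S>a)&(S<b)&(Z>zl)&(Z<zh)&(np.abs(Nn)<.04)
    if m.any(): print(nm,m.sum(),'s',S[m].min().round(4),S[m].max().round(4),'n',np.round([Nn[m].min(),Nn[m].max()],4))
```

```text
t 29.55 pos [0.5875 0.0904 0.1241] f [-1.   0.3 -1. ] g 0.0209
[[-0.063, 0.998, -0.003], [0.998, 0.063, 0.0], [0.0, -0.003, -1.0]] [-2.7 29.5 73.4 -0.  77.2 -6.3]
turn units [-0.019 -0.002  0.004]
shift units AFTER turn [-0.005  0.075  0.979]
yaw 3.63 shift units [-0.006  0.077  0.978]
saddle 94 top 424 s 0.0875 0.1016 n [-0.024   0.0265]
rest front 4203 s 0.064 0.0777 n [-0.0312  0.0308]
```

View pics/w17.png

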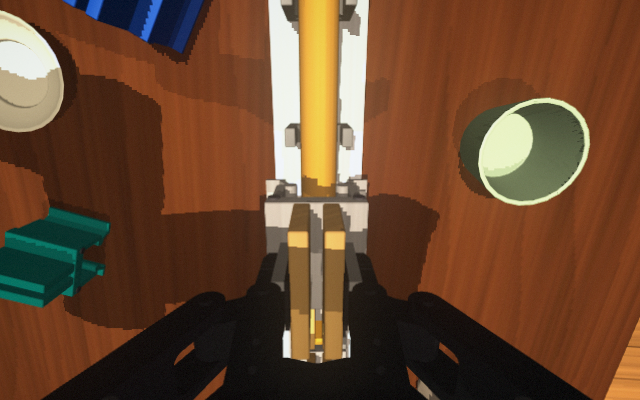

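Request:
jog_arm(
  plan=[
    [[0,0.01,0.6,0,0,0],[0,0,0.5,0,0,0],[0,0,0.4,0,0,0],[0,0,0.2,0,0,0],[0,0,0.1,0,0,0],[0,0,0.1,0,0,0],[0,0,0.08,0,0,0],[0,0,0.08,0,0,0]],
  ],
)

```text
time_s: 30.35
position: [0.5904, 0.0903, 0.0458]
tool_rot: [[-0.063, 0.998, 0.005], [0.998, 0.063, -0.0], [-0.001, 0.005, -1.0]]
ft_force: [-1.9, -0.0, 12.8]
grip_width: 0.0217
```

Request:
jog_arm(
  plan=[
    [[0,0,0.08,0,0,0],[0,0,0.08,0,0,0]],
  ],
)

```text
time_s: 30.55
position: [0.5899, 0.0903, 0.0386]
tool_rot: [[-0.063, 0.998, 0.004], [0.998, 0.063, -0.0], [-0.0, 0.004, -1.0]]
ft_force: [-2.4, -0.3, 4.6]
grip_width: 0.0213
```

Request:
jog_arm(
  plan=[
    [[0,0,0.08,0,0,0],[0,0,0.05,0,0,0]],
  ],
)

```text
time_s: 30.75
position: [0.5892, 0.0903, 0.0317]
tool_rot: [[-0.063, 0.998, 0.001], [0.998, 0.063, -0.0], [-0.0, 0.001, -1.0]]
ft_force: [0.8, 0.3, -2.1]
grip_width: 0.0214
```

Request:
jog_arm(
  plan=[
    [[0,0,0.05,0,0,0],[0,0,0.03,0,0,0]],
  ],
)

```text
time_s: 30.95
position: [0.5891, 0.0904, 0.0282]
tool_rot: [[-0.063, 0.998, -0.0], [0.998, 0.063, 0.0], [0.0, -0.0, -1.0]]
ft_force: [-3.5, -0.8, 7.9]
grip_width: 0.0212
```

Request:
jog_arm(
  plan=[
    [[0,0,0.02,0,0,0],[0,0,0,0,0,0]],
  ],
)

```text
time_s: 31.15
position: [0.5891, 0.0904, 0.0282]
tool_rot: [[-0.063, 0.998, 0.0], [0.998, 0.063, -0.0], [-0.0, 0.0, -1.0]]
ft_force: [-2.5, -0.0, 6.4]
grip_width: 0.0216
```

Request:
jog_arm(
  plan=[
    [[0,-0.02,-0.03,0,0,0],[0.06,0,0,0,0,0],[0.06,0,0,0,0,0],[0.05,0,0,0,0,0],[0.03,0,0,0,0,0]],
  ],
)

```text
time_s: 31.65
position: [0.5881, 0.0975, 0.0285]
tool_rot: [[-0.063, 0.998, 0.001], [0.998, 0.063, -0.002], [-0.002, 0.0, -1.0]]
ft_force: [1.1, -4.8, -1.2]
grip_width: 0.0211
```

Request:
jog_arm(
  plan=[
    [[0.04,0,0,0,0,0]],
  ],
)

```text
time_s: 31.75
position: [0.588, 0.099, 0.0285]
tool_rot: [[-0.063, 0.998, 0.001], [0.998, 0.063, -0.002], [-0.002, 0.0, -1.0]]
ft_force: [2.3, -5.6, -1.8]
grip_width: 0.0213
```

Request:
jog_arm(
  plan=[
    [[0.04,0,0,0,0,0]],
  ],
)

```text
time_s: 31.85
position: [0.5879, 0.1006, 0.0285]
tool_rot: [[-0.063, 0.998, 0.001], [0.998, 0.063, -0.002], [-0.002, 0.0, -1.0]]
ft_force: [0.4, -4.9, -1.9]
grip_width: 0.0213
```

Request:
jog_arm(
  plan=[
    [[0.03,0,0,0,0,0]],
  ],
)

```text
time_s: 31.95
position: [0.5879, 0.1014, 0.0285]
tool_rot: [[-0.063, 0.998, 0.001], [0.998, 0.063, -0.002], [-0.002, 0.0, -1.0]]
ft_force: [1.2, -12.2, -1.2]
grip_width: 0.0216
```

Request:
jog_arm(
  plan=[
    [[0.03,0,0,0,0,0]],
  ],
)

```text
time_s: 32.05
position: [0.5879, 0.1015, 0.0286]
tool_rot: [[-0.063, 0.998, 0.001], [0.998, 0.063, -0.005], [-0.005, 0.0, -1.0]]
ft_force: [1.2, -16.7, 0.0]
grip_width: 0.0214
```

Request:
jog_arm(
  plan=[
    [[-0.04,0,0,0,0,0],[0,0,0,0,0,0],[0,0,0,0,0,0]],
  ],
)

```text
time_s: 32.35
position: [0.5879, 0.1014, 0.0285]
tool_rot: [[-0.063, 0.998, 0.001], [0.998, 0.063, -0.001], [-0.002, 0.001, -1.0]]
ft_force: [1.2, -6.2, -1.9]
grip_width: 0.0211
```

Request:
jog_arm(
  plan=[
    [[0,0,0,0,0,0],[0,0,0,0,0,0],[0,0,0,0,0,0],[0,0,0,0,0,0],[0,0,-0.4,0,0,0],[0,0,-0.8,0,0,0],[0,0,-0.9,0,0,0],[0,0,-0.9,0,0,0],[0,0,-0.9,0,0,0],[0,0,-0.5,0,0,0]],
  ],
  grip=0.3,
)

```text
time_s: 33.35
position: [0.5881, 0.1025, 0.2079]
tool_rot: [[-0.063, 0.998, 0.004], [0.998, 0.063, 0.0], [-0.0, 0.004, -1.0]]
ft_force: [0.6, 0.6, -0.4]
grip_width: 0.0556
```

Request:
jog_arm(
  plan=[
    [[-0.9,-0.5,0,0,0,0],[-0.9,-0.5,0,0,0,0],[-0.9,-0.5,0,0,0,0],[-0.9,-0.5,0,0,0,0],[-0.9,-0.5,0,0,0,0],[-0.9,-0.5,0,0,0,0],[-0.9,-0.5,0,0,0,0],[-0.9,-0.5,0,0,0,0],[0,0,0,0,0,0],[0,0,0,0,0,0]],
  ],
)

```text
time_s: 34.35
position: [0.4457, -0.1955, 0.2046]
tool_rot: [[-0.061, 0.998, 0.0], [0.998, 0.061, 0.0], [0.0, 0.0, -1.0]]
ft_force: [0.1, -0.1, -0.6]
grip_width: 0.0558
```

Run:
```python
from h import *
st(); check('wrist'); railend('wrist'); check('top'); rests('top'); look('top','t18.png'); look('wrist','w18.png')
im,d=look('scene','s18.png')
```

```text
t 34.35 pos [ 0.4457 -0.1955  0.2046] f [ 0.1 -0.1 -0.6] g 0.0558
[[-0.061, 0.998, 0.0], [0.998, 0.061, 0.0], [0.0, 0.0, -1.0]] [-37.7  15.   82.9   0.   82.1 -41.2]
wrist bay 3 2630 crest s [-0.0188  0.0409] (want -.020..+.040) n [-0.0095  0.0146] z 0.0998
wrist rail s min,max [-0.2196 -0.2187 -0.0694 -0.0681] 2280
top bay 1 163 crest s [-0.0179  0.0416] (want -.020..+.040) n [-0.0116  0.0109] z 0.1016
top bay 2 165 crest s [-0.0168  0.0409] (want -.020..+.040) n [-0.011   0.0113] z 0.1004
top bay 3 175 crest s [-0.0173  0.0421] (want -.020..+.040) n [-0.0103  0.0126] z 0.1009
top 0.97 [ 0.6005 -0.0838] [22.2 57.1] short-axis yaw 3.6 ztop 0.101 [222. 215. 181.] pale jig s,n [-0.1274  0.0011]
top 0.91 [0.3479 0.0106] [21.8 57.6] short-axis yaw 76.2 ztop 0.087 [ 52. 113.  99.] OTHER jig s,n [-0.0173 -0.245 ]
top 0.86 [ 0.3335 -0.2492] [144.5  55.9] short-axis yaw -14.5 ztop 0.346 [152.  88. 144.] OTHER jig s,n [-0.2757 -0.2758]
top 0.85 [0.4501 0.2344] [58.7 20.1] short-axis yaw -25.6 ztop 0.088 [ 90. 122. 186.] OTHER jig s,n [ 0.1996 -0.129 ]
top 0.64 [0.5874 0.101 ] [22.2 57.4] short-axis yaw 3.6 ztop 0.1 [230. 226. 197.] pale jig s,n [ 0.0578 -0.0004]
top 0.61 [0.5939 0.0102] [22.6 54.5] short-axis yaw 3.7 ztop 0.101 [228. 224. 193.] pale jig s,n [-0.0332  0.0004]
```

View pics/t18.png

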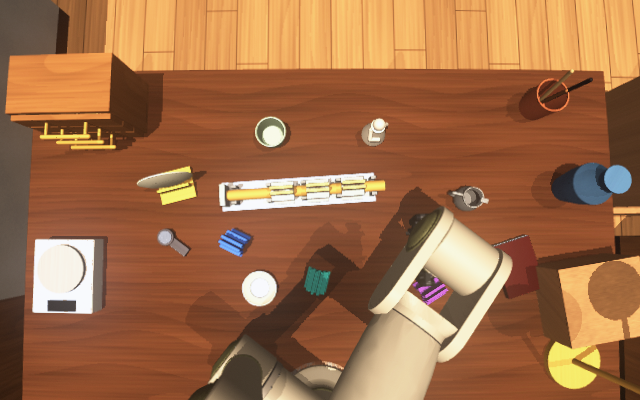

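View pics/s18.png

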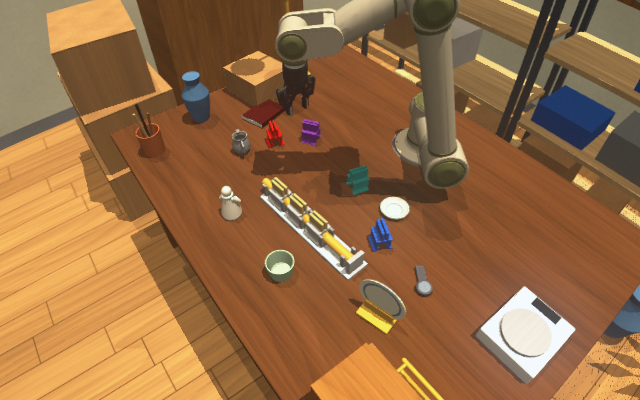

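View pics/w18.png

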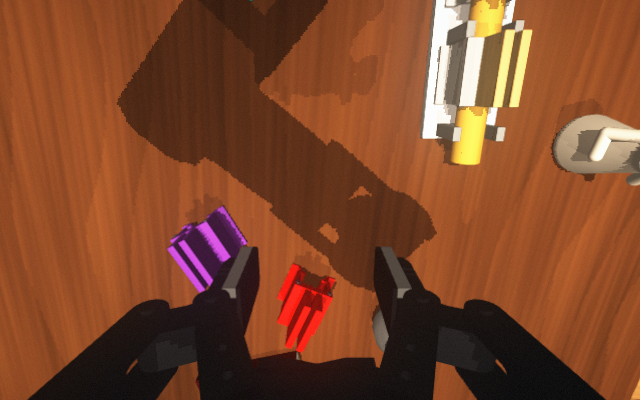

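Run:
```python
from h import *
plan(jig(0.0015,-.264,.12),3.6)
```

```text
t 34.75 pos [ 0.4462 -0.1946  0.2045] f [-0.4 -0.2 -0.2] g 0.0553
[[-0.064, 0.998, 0.0], [0.998, 0.064, 0.0], [0.0, 0.0, -1.0]] [-37.5  15.   82.9   0.   82.1 -41.2]
turn units [ 0.    -0.     0.008]
shift units AFTER turn [-0.891  4.035  2.113]
yaw 3.67 shift units [-0.896  4.034  2.113]
```

Request:
jog_arm(
  plan=[
    [[-0.9,0.2,0,0,0,0],[0,0.8,0,0,0,0],[0,0.8,0,0,0,0],[0,0.8,0,0,0,0],[0,0.8,0,0,0,0],[0,0.63,0.5,0,0,0],[0,0,0.8,0,0,0],[0,0,0.8,0,0,0],[0,0,0,0,0,0],[0,0,0,0,0,0]],
  ],
  grip=-1,
)

```text
time_s: 35.75
position: [0.6094, -0.221, 0.1213]
tool_rot: [[-0.063, 0.998, 0.0], [0.998, 0.063, -0.0], [-0.0, 0.0, -1.0]]
ft_force: [-0.4, -0.0, 0.2]
grip_width: -0.0001
```

Run:
```python
from h import *
plan(jig(0.0015,-.260,-.013),3.6); railend('wrist'); check('wrist')
```

```text
t 35.75 pos [ 0.6094 -0.221   0.1213] f [-0.4 -0.   0.2] g -0.0001
[[-0.063, 0.998, 0.0], [0.998, 0.063, -0.0], [-0.0, 0.0, -1.0]] [-30.4  34.8  64.    0.   81.2 -34. ]
turn units [0.001 0.001 0.002]
shift units AFTER turn [0.122 0.005 3.357]
yaw 3.62 shift units [0.122 0.004 3.357]
wrist rail s min,max [-0.2204 -0.2197 -0.1611 -0.1605] 2520
wrist bay 3 1385 crest s [-0.0201  0.0033] (want -.020..+.040) n [-0.0079  0.014 ] z 0.0995
```

Descend behind the end and press again: TCP y should stall at −0.187 if the rail is still home.

Request:
jog_arm(
  plan=[
    [[0,0,0.8,0,0,0],[0,0,0.8,0,0,0],[0,0,0.8,0,0,0],[0,0,0.8,0,0,0],[0,0,0.15,0,0,0],[0,0,0,0,0,0],[0,0,0,0,0,0]],
  ],
)

```text
time_s: 36.55
position: [0.6103, -0.2217, -0.011]
tool_rot: [[-0.063, 0.998, 0.003], [0.998, 0.063, -0.002], [-0.002, 0.003, -1.0]]
ft_force: [-0.4, 0.3, 0.2]
grip_width: 0.0002
```

Request:
jog_arm(
  plan=[
    [[0.2,0,0,0,0,0],[0.2,0,0,0,0,0],[0.2,0,0,0,0,0],[0.1,0,0,0,0,0],[0.05,0,0,0,0,0],[0.03,0,0,0,0,0],[0,0,0,0,0,0]],
  ],
)

```text
time_s: 37.25
position: [0.6071, -0.1899, -0.0135]
tool_rot: [[-0.063, 0.998, -0.0], [0.998, 0.063, 0.0], [0.0, -0.0, -1.0]]
ft_force: [0.2, 0.0, -0.1]
grip_width: 0.0001
```

Request:
jog_arm(
  plan=[
    [[0.03,0,0,0,0,0]],
  ],
)

```text
time_s: 37.35
position: [0.6071, -0.189, -0.0135]
tool_rot: [[-0.063, 0.998, 0.0], [0.998, 0.063, -0.0], [-0.0, 0.0, -1.0]]
ft_force: [0.1, 0.7, -0.7]
grip_width: 0.0001
```

Request:
jog_arm(
  plan=[
    [[0.03,0,0,0,0,0]],
  ],
)

```text
time_s: 37.45
position: [0.6069, -0.1876, -0.0136]
tool_rot: [[-0.063, 0.998, -0.0], [0.998, 0.063, 0.0], [0.0, -0.0, -1.0]]
ft_force: [0.1, -1.4, 0.2]
grip_width: 0.0
```

Request:
jog_arm(
  plan=[
    [[0.03,0,0,0,0,0]],
  ],
)

```text
time_s: 37.55
position: [0.6069, -0.1872, -0.0135]
tool_rot: [[-0.063, 0.998, 0.0], [0.998, 0.063, -0.002], [-0.002, 0.0, -1.0]]
ft_force: [-0.9, -8.0, -2.3]
grip_width: 0.0
```

Request:
jog_arm(
  plan=[
    [[0.03,0,0,0,0,0]],
  ],
)

```text
time_s: 37.65
position: [0.607, -0.1872, -0.0134]
tool_rot: [[-0.063, 0.998, 0.001], [0.998, 0.063, -0.004], [-0.004, 0.0, -1.0]]
ft_force: [-0.6, -13.4, -3.3]
grip_width: 0.0002
```

Request:
jog_arm(
  plan=[
    [[0.02,0,0,0,0,0]],
  ],
)

```text
time_s: 37.75
position: [0.607, -0.1873, -0.0134]
tool_rot: [[-0.062, 0.998, 0.001], [0.998, 0.062, -0.005], [-0.005, 0.001, -1.0]]
ft_force: [-0.8, -15.9, -4.2]
grip_width: 0.0
```

Request:
jog_arm(
  plan=[
    [[-0.4,0,0,0,0,0],[-0.4,0,0,0,0,0],[0,0,-0.8,0,0,0],[0,0,-0.9,0,0,0],[0,0,-0.9,0,0,0],[0,0,-0.9,0,0,0],[0,0,-0.9,0,0,0],[0,0,0,0,0,0],[0,0,0,0,0,0]],
  ],
)

```text
time_s: 38.65
position: [0.6088, -0.2169, 0.1628]
tool_rot: [[-0.062, 0.998, 0.001], [0.998, 0.062, -0.0], [-0.0, 0.001, -1.0]]
ft_force: [-0.8, -0.0, -0.2]
grip_width: -0.0002
```

Run:
```python
from h import *
st(); check('wrist'); railend('wrist'); check('top'); look('wrist','w19.png'); look('top','t19.png')
```

```text
t 38.65 pos [ 0.6088 -0.2169  0.1628] f [-0.8 -0.  -0.2] g -0.0002
[[-0.062, 0.998, 0.001], [0.998, 0.062, -0.0], [-0.0, 0.001, -1.0]] [-30.1  32.9  60.6   0.   86.5 -33.7]
wrist bay 3 1494 crest s [-0.0194  0.0182] (want -.020..+.040) n [-0.0086  0.0134] z 0.0983
wrist rail s min,max [-0.22   -0.2194 -0.1607 -0.1604] 1842
top bay 1 165 crest s [-0.0179  0.0414] (want -.020..+.040) n [-0.0116  0.0108] z 0.1014
top bay 2 162 crest s [-0.0168  0.0409] (want -.020..+.040) n [-0.011   0.0112] z 0.1021
top bay 3 174 crest s [-0.0175  0.0419] (want -.020..+.040) n [-0.0102  0.0124] z 0.101
```

View pics/w19.png

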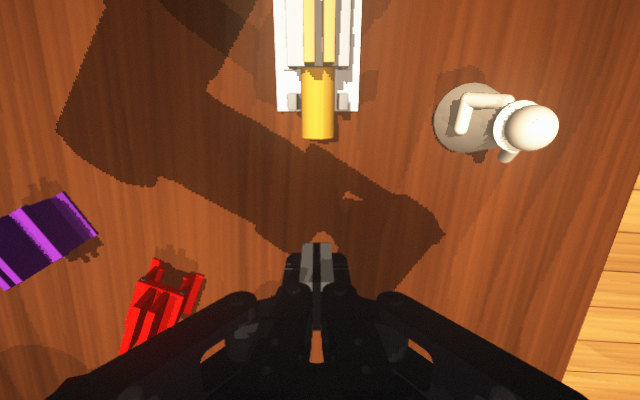

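View pics/t19.png

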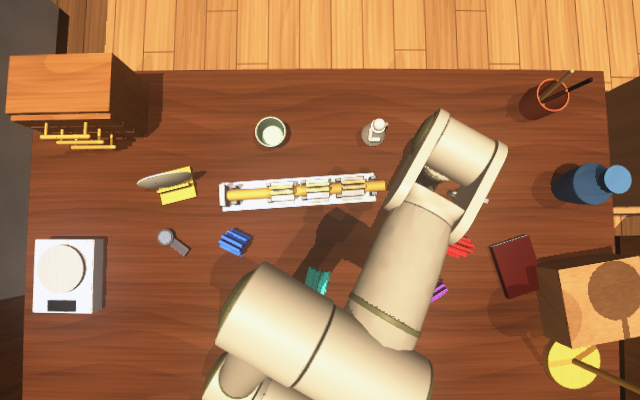

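All in place, the arm is clear. Handing in.

Run:
```python
from rig import close_job
print(close_job())
```

```text
the job is handed in; nothing more can be done
None
```

The rail is home against the stop. All three plate rests that were on the table are snapped on and butted against their stop-side saddles. The job was handed in at about 39 s.

- **Rail:** I pushed it until it stalled at about 21 N. After the rests were on, I pressed the end again and it stalled at the same place (TCP y = -0.187), with the rail end at s = -0.220 in the jig's frame, as expected for home.
- **Rests:** they are in bays 1, 2 and 3; bay 0 is empty. Each slide stopped against its saddle with a clear rise in force, to 17–21 N. The crests measure about -0.018 to +0.041 m from each bay's centre, against the -0.020 to +0.040 expected. That is within the camera's error of about 2 mm.
- **Other things on the table:** I did not touch the purple, red, blue and turquoise look-alikes, and the final pictures show no bystander disturbed. No fourth pale rest is visible, and I saw no rest get knocked aside.

**Disagreement with the interface text:** the fingertips really end about 43 mm behind the reported TCP. Because of this my first rail push passed above the rail without touching it. Two cameras confirmed the offset, and I allowed for it in every move after that.

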